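Box up transformers and index the packing turntable

TASK

Pack every transformer that is on the bench into the open carton, each resting on the carton's floor and none on top of another. Then fold the carton shut, both short end flaps first and the two long side flaps over them, all flat down; only after that turn the turntable by its post a quarter turn anticlockwise until it clicks into its other detent, and leave it there. Do not turn it earlier, and leave the mug and the screw jar where they are.

Things in the scene. Friction and masses are not known exactly. Their poses are not given: they have to be found in the camera images.
- trafo_a: audio transformer, absent in some runs: dark steel core 66 x 26 x 62 mm (x, y, z) crossed by a dull brass-coloured coil cover 46 x 52 x 47 mm; about 0.5 kg; overall 66 x 52 x 62 mm; it starts upright on the bench to the robot's right. Origin at its middle, z up as it stands
- trafo_b: audio transformer, absent in some runs: dark steel core 66 x 26 x 62 mm (x, y, z) crossed by a dull brass-coloured coil cover 46 x 52 x 47 mm; about 0.5 kg; overall 66 x 52 x 62 mm; it starts upright on the bench to the robot's right. Origin at its middle, z up as it stands
- trafo_c: audio transformer, absent in some runs: dark steel core 62 x 23 x 56 mm (x, y, z) crossed by a dull brass-coloured coil cover 43 x 46 x 43 mm; about 0.5 kg; overall 62 x 46 x 56 mm; it starts upright on the bench to the robot's right. Origin at its middle, z up as it stands
- trafo_d: audio transformer, absent in some runs: dark steel core 62 x 23 x 56 mm (x, y, z) crossed by a dull brass-coloured coil cover 43 x 46 x 43 mm; about 0.5 kg; overall 62 x 46 x 56 mm; it starts upright on the bench to the robot's right. Origin at its middle, z up as it stands
- carton (a point): open cardboard carton, fixed on the turntable and turning with it: outside 170 (x) x 230 (y) x 80 (z) mm, walls and floor 5 mm thick. Origin at the middle of its underside (35 mm above the bench); y along its long side, z up
- turntable (a joint): round plywood turntable, 376 mm across, top 35 mm above the bench, on a fixed base: rad, 0 as found, growing anticlockwise seen from above. Two spring detents, at 0 and 1.571 (a quarter turn anticlockwise): let go 0.1 rad or more past midway it snaps on to the nearer one, resting within 0.06 rad. Stops at -0.1 and 1.67. About 5 N at the post turn it over the hump
- post_top (a point): top centre of the upright round black post, 26 mm across and 78 mm tall, by which the turntable is turned; it stands 170 mm from the turntable's axis (which is the carton's origin), with nothing within 20 mm of its side; the top is 113 mm above the bench. It sweeps the right-hand side of the turntable, from near the robot to far
- end_flap_a (a joint): short-side (inner) flap at the carton's +y end, 166 mm wide, 84 mm from hinge to free edge, 4 mm thick: rad, 0 = folded shut, flat and level; 1.57 = upright; starts leaning a little outwards (1.65 to 1.95); most 2.3. A stiff crease: it stays at whatever angle it is left; under 1 N at the free edge moves it
- end_flap_a_hinge (a point): middle of that flap's hinge line, on the carton's top outer edge, 80 mm above the carton's underside; the flap when shut fills the 4 mm above this height
- end_flap_a_edge (a point): middle of that flap's free edge
- side_flap_a (a joint): long-side (outer) flap at the carton's +x side, 228 mm wide, 84 mm from hinge to free edge, 4 mm thick: rad, 0 = folded shut, flat and level; 1.57 = upright; starts leaning a little outwards (1.65 to 1.95); most 2.3. A stiff crease: it stays at whatever angle it is left; under 1 N at the free edge moves it
- side_flap_a_hinge (a point): middle of that flap's hinge line, on the carton's top outer edge, 85 mm above the carton's underside; the flap when shut fills the 4 mm above this height
- side_flap_a_edge (a point): middle of that flap's free edge
- end_flap_b (a joint): short-side (inner) flap at the carton's -y end, 166 mm wide, 84 mm from hinge to free edge, 4 mm thick: rad, 0 = folded shut, flat and level; 1.57 = upright; starts leaning a little outwards (1.65 to 1.95); most 2.3. A stiff crease: it stays at whatever angle it is left; under 1 N at the free edge moves it
- end_flap_b_hinge (a point): middle of that flap's hinge line, on the carton's top outer edge, 80 mm above the carton's underside; the flap when shut fills the 4 mm above this height
- end_flap_b_edge (a point): middle of that flap's free edge
- side_flap_b (a joint): long-side (outer) flap at the carton's -x side, 228 mm wide, 84 mm from hinge to free edge, 4 mm thick: rad, 0 = folded shut, flat and level; 1.57 = upright; starts leaning a little outwards (1.65 to 1.95); most 2.3. A stiff crease: it stays at whatever angle it is left; under 1 N at the free edge moves it
- side_flap_b_hinge (a point): middle of that flap's hinge line, on the carton's top outer edge, 85 mm above the carton's underside; the flap when shut fills the 4 mm above this height
- side_flap_b_edge (a point): middle of that flap's free edge
- mug: white mug on the left, not part of the job; origin at its underside
- screw_jar: glass jar of 64 x 75 mm on the left, not part of the job; origin at its underside
Things that resemble listed ones, but are neither listed nor needed, are in the scene too. Leave any blue or turquoise look-alike of the trafo_c alone.

How it is judged:
By the outcome, as a careful person would: the job done as asked, in the order asked, and still so for the second after the job is handed in, with the robot touching nothing.
Of trafo_a, trafo_b, trafo_c, trafo_d only 2 to 3 are there at a start; the rules pass over those that are not, and their reading is None.
At some moment in a run one of trafo_a, trafo_b, trafo_c, trafo_d may be knocked a few centimetres aside while the robot is not near it.
Once in a run the grip may slacken for a moment while it holds something.
It also fails if it takes over 208 s, if anything falls off the work surface, if the arm or the gripper's body presses on something with over 40 N, if the wrist force passes 120 N, or if a joint passes its speed limit or range.

ROBOT

A 6-joint arm with a two-finger parallel gripper is mounted at the origin on the work surface. World frame = base frame: x ahead of the robot, y to its left, z up, the work surface at z = 0. Lengths are in m, angles in degrees, forces in N, time in s.
With the tool pointing down it reaches from about 0.275 to 0.775 m from the base axis. Payload 14.6 kg.
Tool frame: the origin (TCP) lies between the finger pads; the fingertips stand ahead of it and the grasp point (between the pads) is the TCP (manip.nose_length is the x of the fingertips in the tool frame, in m); x points along the fingers, y is the direction in which the jaws open and shut, and the axes are right-handed (so a half turn about x gives the same grasp; the last joint's range is limited). The gripper opens to 85 mm and grips with 20 to 120 N. Pads are 22 mm wide; open, the fingers measure 114 mm over their backs; the gripper's body (76 mm by 85 mm) begins 54 mm behind the grasp point. The pads swing forward as they close: fully open they stand 13 mm farther back than shut.
Start: joints at [65.529, 15.075, -2.767, 72.158, 0, 81.102], TCP at [0.141, 0.506, 0.213] pointing down, gripper open.
Joint ranges: [-151.79, 151.79], [-50.71, 97.33], [-67.44, 78.34], [-121.81, 120.89], [-77.56, 73.72], [-180, 180]. Speed limits (degrees/s): [108.29, 108.29, 147.25, 159.86, 180, 180].

INTERFACE

Orientations are given as [roll, pitch, yaw] about the fixed x, y, z axes, in that order (R = Rz(yaw) Ry(pitch) Rx(roll)).
In Python, from workcell import monitor, vision, ticket, manip gives the robot as it stands.
- The arm moves only by the tool step_arm, never from a script. Its argument "series" is one flat list of numbers, 5 for each row, row after row: the shift along the tool's x, y, z in mm, then the turn about the tool's x in degrees, then the closure, from 0 (fully open) to 1 (shut). In form: [x, y, z, twist, gripper, x, y, z, twist, gripper, ...]. A call has exactly 5 rows; each row is the pose to reach, as a shift and turn from the pose measured when the call began, along the tool's axes at that moment; what a row does not reach only later rows make up. A row lasts 1/8 s, in which the tool goes at most 62.5 mm and 10.7 degrees, less where a joint would pass 70% of its speed; a pose out of reach is approached as far as the arm can. A call with a gripper value outside its range is refused whole. The fingers move at their own pace and stop on an object; "grip_force" is the grip in N (left out, the last holds). Time passes only in rows, so rows that repeat a pose let the fingers close, or fill a call up. It gives the time, the measured TCP pose, the force and the opening at its end, in the units of the state.
- monitor.observe(): the state, without advancing time (a new reading comes with each control period).
- vision.snapshot(name): name is "scene" or "top"; returns (picture, depth): 400x640x3 uint8, red, green, blue; 400x640 float32, m along the optical axis (not along the pixel's ray), 0 where there is no reading.
- vision.camera_model(name): a dict with "mtx" (3x3 intrinsics, pixels), "k1" (the pictures are not rectified: a ray, as slopes to the right and down, at radius r is drawn at 1 + k1 r^2 times it, then the intrinsics apply), "world_from_camera" (4x4, takes a point from camera to world coordinates). Camera axes: x right, y up, looking along -z (the intrinsics and any distortion apply to the point x, -y, -z); pixel columns grow to the right and rows downward; lengths in m; the calibration is good to about 2 mm. A picture is of the moment at which its call begins. camera_model takes no time and is no camera call.
- ticket.hand_in(): hands the job in, once; it reports no verdict.
The state is a dict: "clock": time; "joint_pos": joint angles; "joint_vel": joint speeds; "effort": joint torques, N m; "position": TCP position; "tcp_rot": TCP orientation; "wrist_force": force on the tool from outside, world axes, zero at the start; "wrist_torque": the same for the moment, N m; "grip_width": opening from 0.0 (shut) to 1.0 (fully open).
Only numpy, scipy, OpenCV 4.12 (cv2) and the standard library are available. Lean on these libraries where they do the work, as an engineer would, in place of code of your own. Each camera call takes 0.05 s, during which the arm holds its last target. There are 200 camera calls.

## Working session

There is one attempt and no reset: what is moved stays moved. The work goes in short steps, Python scripts to look and compute and a tool call to move; the robot and the scene stay as the last step left them, time stands still between calls to the robot, and variables do not carry over. Pictures are saved under pics/ and viewed, about 12 in all and at most 16, crops included, and the job is handed in when it is done.

Besides the shell and the picture viewer there is one more tool, called as a command line: name --argument value ..., lists and objects as JSON in quotes. step_arm: Moves the arm, as the interface text tells. Its arguments: {"type":"object","properties":{"series":{"type":"array"},"grip_force":{"type":"number"}},"required":["series"]}

```bash
ls; mkdir -p pics
cat > h.py <<'E'
import numpy as np, cv2
from workcell import monitor, vision, ticket, manip
def snap(n,f=None):
    p,d=vision.snapshot(n)
    np.savez('%s.npz'%n,p=p,d=d)
    if f: cv2.imwrite('pics/'+f,p[:,:,::-1])
    return p,d
def cloud(n,d):
    m=vision.camera_model(n);K=np.array(m['mtx'],float);T=np.array(m['world_from_camera'])
    v,u=np.mgrid[0:d.shape[0],0:d.shape[1]].astype(np.float64)
    q=cv2.undistortPoints(np.stack([u.ravel(),v.ravel()],1)[:,None],K,np.array([m['k1'],0,0,0.]))[:,0]
    z=d.ravel(); P=np.stack([q[:,0]*z,-q[:,1]*z,-z,np.ones_like(z)],1)@T.T
    P=P[:,:3]; P[z==0]=np.nan
    return P.reshape(*d.shape,3)
def proj(n,X):
    m=vision.camera_model(n);K=np.array(m['mtx'],float);T=np.linalg.inv(np.array(m['world_from_camera']))
    c=T[:3,:3]@np.array(X)+T[:3,3]; s=np.array([c[0],-c[1]])/-c[2]
    s=s*(1+m['k1']*(s@s)); return K[:2,:2]@s+K[:2,2]
E
python3 - <<'E'
from h import *
print(manip.nose_length, [x for x in dir(manip) if x[0]!='_'])
print(monitor.observe())
for n in ('scene','top'):
    p,d=snap(n,n+'0.png'); m=vision.camera_model(n); print(n,np.round(m['mtx'],1).tolist(),m['k1'],np.round(m['world_from_camera'],3).tolist())
E
```

```text
pics
0.019 ['PlanningError', 'nose_length']
{'clock': 0.0, 'joint_pos': array([ 6.55285863e+01,  1.51001659e+01, -2.80188092e+00,  7.21573315e+01,
        1.84691931e-03,  8.11045126e+01]), 'joint_vel': array([ 0.02060831,  0.08970772,  0.02019957, -0.13059186,  0.02698908,
       -0.00798862]), 'effort': array([-2.43494309e-03, -6.37611866e+01,  3.84573019e+01,  1.35970308e-02,
       -1.46495395e-04,  3.67898701e-05]), 'position': array([0.14083181, 0.50548187, 0.2128251 ]), 'tcp_rot': array([-100.67705614,   89.94059298, -116.25298342]), 'wrist_force': array([-0.45838143,  0.12245876,  0.37893153]), 'wrist_torque': array([0.00748733, 0.0239622 , 0.04827856]), 'grip_width': 1.0017912548539936}
scene [[372.1, 0.0, 320.1], [0.0, 372.1, 200.2], [0.0, 0.0, 1.0]] -0.08988513647622325 [[0.199, -0.732, 0.652, 1.322], [0.98, 0.156, -0.125, -0.228], [-0.011, 0.663, 0.748, 1.033], [0.0, 0.0, 0.0, 1.0]]
top [[495.3, 0.0, 318.5], [0.0, 495.3, 200.1], [0.0, 0.0, 1.0]] -0.1482189876015845 [[-0.018, 0.993, -0.115, 0.346], [-1.0, -0.019, -0.001, -0.071], [-0.003, 0.115, 0.993, 1.43], [0.0, 0.0, 0.0, 1.0]]
```

View pics/scene0.png

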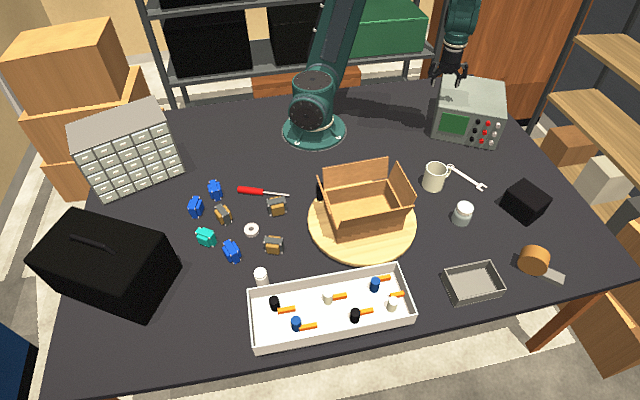

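View pics/top0.png

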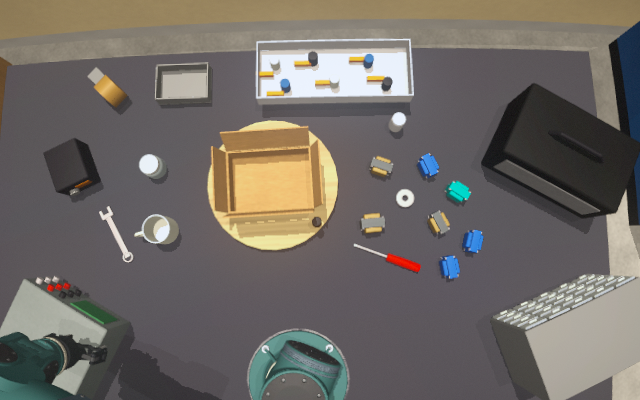

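Trafo candidates in the top picture are brass/dark at (381,166), (373,223) and (439,223). The look-alikes to leave are blue at (429,165), (473,241) and (450,267), and turquoise at (458,191). The tape roll (405,198) and the white bottle (397,122) are also left alone. The carton is at about (272,183) and the post at (317,222). Next I'll check a close crop and measure.

```bash
cat >> h.py <<'E'
def trafos(p,d,n='top',verbose=True):
    P=cloud(n,d); hsv=cv2.cvtColor(p,cv2.COLOR_RGB2HSV)
    # objects standing 25..75 mm above bench on the right
    m=((P[...,2]>0.02)&(P[...,2]<0.08)&(P[...,1]<-0.15)&(P[...,1]>-0.52)&(P[...,0]>0.2)&(P[...,0]<0.62)).astype(np.uint8)
    k,l,st,c=cv2.connectedComponentsWithStats(m); out=[]
    for i in range(1,k):
        if st[i,4]<150: continue
        q=P[l==i]; h=np.median(hsv[l==i],0); zt=np.percentile(q[:,2],95)
        t=q[q[:,2]>zt-.006]; r=cv2.minAreaRect((t[:,:2]*1000).astype(np.float32))
        r2=cv2.minAreaRect((q[:,:2]*1000).astype(np.float32))
        out.append((c[i],st[i,4],h,zt,r,r2))
        if verbose: print('px',c[i].round(),'n',st[i,4],'hsv',h,'top %.3f'%zt,'TOP',np.round(r[0],0),np.round(r[1],0),round(r[2],1),'ALL',np.round(r2[0],0),np.round(r2[1],0),round(r2[2],1))
    return out
E
python3 - <<'E'
from h import *
z=np.load('top.npz');p,d=z['p'],z['d']
trafos(p,d); P=cloud('top',d)
# post
r=P[205:240,300:335].reshape(-1,3); t=r[(r[:,2]>.10)&(r[:,2]<.13)]; print('post',t.mean(0),len(t),t.min(0),t.max(0))
a=cv2.resize(p[130:290,345:505],(480,480),interpolation=cv2.INTER_CUBIC); b=cv2.resize(p[110:260,195:345],(480,480),interpolation=cv2.INTER_CUBIC)
cv2.imwrite('pics/crop0.png',cv2.hconcat([a,b])[:,:800,::-1])
for rr in (130,150,183,200,215,225,235): print(rr,[tuple(int(1000*x) for x in np.nan_to_num(P[rr,c])) for c in range(205,340,8)])
E
```

```text
px [381. 167.] n 311 hsv [ 22.  17. 152.] top 0.059 TOP [ 601. -249.] [62. 33.] 67.2 ALL [ 598. -250.] [64. 44.] 88.1
px [428. 167.] n 299 hsv [106. 181. 228.] top 0.059 TOP [ 597. -388.] [49. 34.] 16.4 ALL [ 599. -387.] [54. 49.] 24.2
px [458. 192.] n 356 hsv [ 88.  255.  212.5] top 0.059 TOP [ 523. -467.] [63. 36.] 48.1 ALL [ 525. -470.] [63. 48.] 60.5
px [439. 222.] n 341 hsv [ 21.  20. 149.] top 0.059 TOP [ 438. -409.] [59. 43.] 24.9 ALL [ 439. -410.] [60. 48.] 26.9
px [372. 223.] n 407 hsv [ 21.  25. 154.] top 0.065 TOP [ 435. -220.] [39. 65.] 9.5 ALL [ 440. -219.] [52. 66.] 4.6
px [472. 241.] n 311 hsv [106. 192. 222.] top 0.059 TOP [ 384. -501.] [34. 64.] 80.2 ALL [ 384. -501.] [39. 65.] 88.2
px [404. 262.] n 227 hsv [  2. 255. 232.] top 0.029 TOP [ 328. -307.] [98. 20.] 70.3 ALL [ 328. -307.] [98. 23.] 68.1
px [450. 267.] n 354 hsv [106.  188.  226.5] top 0.059 TOP [ 313. -432.] [60. 40.] 5.2 ALL [ 313. -435.] [62. 49.] 12.2
post [ 0.45509474 -0.05583657  0.11321076] 107 [ 0.43018608 -0.07558336  0.10565821] [ 0.48635073 -0.02016724  0.12961747]
130 [(729, 265, 0), (728, 240,
[... 1183 characters left out ...]
3, 202), (453, 73, 202), (453, 53, 204), (468, 48, 33), (467, 25, 33), (466, 2, 38), (466, -19, 35), (466, -42, 37), (465, -64, 35), (465, -87, 37), (467, -111, 1)]
225 [(445, 262, 0), (445, 239, -2), (444, 214, 2), (441, 184, 37), (441, 162, 33), (441, 140, 30), (440, 116, 36), (440, 94, 33), (440, 71, 34), (439, 48, 32), (439, 25, 35), (438, 3, 37), (438, -19, 34), (437, -41, 38), (432, -64, 114), (439, -87, 0), (438, -110, 4)]
235 [(416, 262, 0), (415, 238, -1), (415, 215, -2), (415, 191, 0), (413, 161, 37), (412, 138, 38), (412, 116, 34), (412, 94, 32), (411, 71, 31), (411, 48, 33), (411, 26, 32), (410, 3, 34), (410, -18, 35), (409, -41, 34), (410, -63, 3), (410, -86, 5), (410, -109, 0)]
```

View pics/crop0.png

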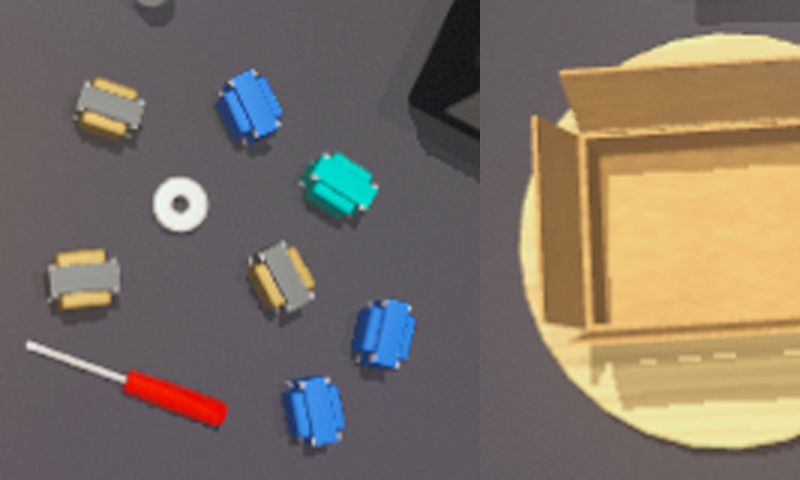

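The crop confirms three brass trafos: one large at top-picture (373,223) and two small at (381,166) and (439,223). The others are blue or turquoise. Next: accurate poses.

```bash
cat >> h.py <<'E'
def pose(p,d,n='top'):
    "brass trafos: centre (mm), core axis angle (deg), top z"
    P=cloud(n,d); hsv=cv2.cvtColor(p,cv2.COLOR_RGB2HSV); res=[]
    for c,nn,h,zt,r,r2 in trafos(p,d,n,False):
        if h[1]>100: continue
        H=.065 if zt>.062 else .059
        u,v=int(c[0]),int(c[1]); s=np.s_[v-24:v+25,u-24:u+25]
        q=P[s]; hh=hsv[s]; z=q[...,2]
        obj=(z>.02)&(z<.085)&(np.hypot(q[...,0]-r2[0][0]/1e3,q[...,1]-r2[0][1]/1e3)<.055)
        g=obj&(hh[...,1]<60)&(z>.045); b=obj&(hh[...,1]>=80)&(hh[...,0]<35)
        G=q[g][:,:2]*1e3; rg=cv2.minAreaRect(G.astype(np.float32))
        w=np.linalg.eigh(np.cov(G.T))[1][:,1]; a=np.degrees(np.arctan2(w[1],w[0]))%180
        print('top %.3f'%zt,'px',c.round(),'grey rect',np.round(rg[0]),np.round(rg[1]),round(rg[2]),'mean',G.mean(0).round(1),'axis %.1f'%a,'brass mean',(q[b][:,:2].mean(0)*1e3).round(1),b.sum())
        res.append((G.mean(0),a,zt))
    return res
E
python3 - <<'E'
from h import *
from scipy.optimize import least_squares
z=np.load('top.npz');p,d=z['p'],z['d']; pose(p,d)
P=cloud('top',d); Q=P[110:260,195:350].reshape(-1,3); 
t=Q[(Q[:,2]>.022)&(Q[:,2]<.048)]
h=cv2.convexHull((t[:,:2]*1e3).astype(np.float32))[:,0]
f=least_squares(lambda x:np.hypot(h[:,0]-x[0],h[:,1]-x[1])-x[2],[550,60,188],loss='soft_l1'); print('table',f.x)
r=P[205:240,305:330].reshape(-1,3); t=r[(r[:,2]>.106)&(r[:,2]<.120)&(r[:,1]<-.035)]; print('post',np.median(t,0),len(t),t.min(0),t.max(0))
# walls: inner
def line(mask,ax):
    q=P.reshape(-1,3)[mask]; b=np.polyfit(q[:,1-ax],q[:,ax],1); res=q[:,ax]-np.polyval(b,q[:,1-ax]); k=abs(res)<.006; b=np.polyfit(q[k,1-ax],q[k,ax],1); return b,k.sum()
X,Y,Z=P.reshape(-1,3).T
print('+x inner wall', line((Z>.055)&(Z<.1)&(X>.6)&(X<.66)&(Y>-.02)&(Y<.14),0))
print('floor extents'); fl=(Z>.03)&(Z<.05)&(X>.46)&(X<.645)&(Y>-.06)&(Y<.18)
q=P.reshape(-1,3)[fl]; print(np.percentile(q,[.5,99.5],axis=0))
for nm,m in (('+x flap',(Z>.14)&(X>.62)&(X<.72)&(Y>-.06)&(Y<.17)),('-x flap',(Z>.14)&(X<.475)&(X>.38)&(Y>-.06)&(Y<.2)),('+y flap',(Z>.13)&(Y>.15)&(Y<.23)&(X>.46)&(X<.63)),('-y flap',(Z>.13)&(Y<-.03)&(Y>-.12)&(X>.46)&(X<.63))):
    q=P.reshape(-1,3)[m]; A=np.c_[q,np.ones(len(q))]; c0=np.median(q,0); ax=0 if 'x' in nm else 1
    B=np.c_[q[:,1-ax],q[:,2],np.ones(len(q))]; s=np.linalg.lstsq(B,q[:,ax],rcond=None)[0]
    print(nm,len(q),'slope along %.3f, per z %.3f, at z=.12: %.4f'%(s[0],s[1],s[0]*(.06 if ax==0 else .55)+s[1]*.12+s[2]),'zmax',np.percentile(q[:,2],98))
E
```

```text
top 0.059 px [381. 167.] grey rect [ 603. -250.] [62. 26.] 71 mean [ 603.  -250.2] axis 70.8 brass mean [ 597.4 -247. ] 145
top 0.059 px [439. 222.] grey rect [ 441. -414.] [59. 35.] 26 mean [ 438.2 -409.5] axis 27.2 brass mean [ 436.8 -404.2] 141
top 0.065 px [372. 223.] grey rect [ 440. -219.] [28. 67.] 6 mean [ 440.  -218.4] axis 94.9 brass mean [ 436.9 -217.9] 159
table [558.08940995  61.76825448 186.94702713]
post [ 0.44585607 -0.06028815  0.11251593] 89 [ 0.43018608 -0.07558336  0.10717376] [ 0.48635073 -0.03611041  0.11825518]
+x inner wall (array([-0.04158736,  0.64038714]), np.int64(201))
floor extents
[[ 0.46079644 -0.05353651  0.03092289]
 [ 0.63996261  0.17462132  0.04811671]]
+x flap 1261 slope along -0.035, per z 0.406, at z=.12: 0.6420 zmax 0.19963266354454548
-x flap 368 slope along -0.021, per z -0.229, at z=.12: 0.4748 zmax 0.20445724641785137
+y flap 745 slope along 0.050, per z 0.254, at z=.12: 0.1770 zmax 0.1978535514936098
-y flap 487 slope along -0.016, per z -0.254, at z=.12: -0.0532 zmax 0.1992089854476968
```

```bash
cat >> h.py <<'E'
from scipy.spatial.transform import Rotation as Ro
def to(*targets):
    "each target (x,y,z mm, jaw angle deg): shift in the tool axes from the pose now, twist"
    s=monitor.observe(); R=Ro.from_euler('xyz',s['tcp_rot'],degrees=True).as_matrix()
    p=s['position']*1e3; f=np.degrees(np.arctan2(R[1,1],R[0,1])); j=s['joint_pos']
    print('t %.2f'%s['clock'],'tcp',p.round(1),'jaw %.1f'%f,'tilt',R[:,0].round(3),'J1 %.1f J6 %.1f'%(j[0],j[5]),'grip %.2f'%s['grip_width'],'F',s['wrist_force'].round(1))
    for t in targets:
        v=R.T@(np.array(t[:3])-p); df=(t[3]-f+90)%180-90
        dj1=(np.degrees(np.arctan2(t[1],t[0]))-j[0])
        for e in (df,df-180*np.sign(df)): print(t,'shift',v.round(0),'twist %.1f'%-e,'J6 end %.0f (or %.0f)'%(j[5]+dj1-e,j[5]-dj1+e))
E
python3 -c "
from h import *
to((440,-219,300,95),(440,-219,120,95),(440,-219,32,95))"
```

```text
t 0.10 tcp [140.8 505.5 212.9] jaw 74.4 tilt [-0.    -0.001 -1.   ] J1 65.5 J6 81.1 grip 1.00 F [ 0.2  0.2 -0.3]
(440, -219, 300, 95) shift [ -87. -618.  483.] twist -20.6 J6 end -31 (or 194)
(440, -219, 300, 95) shift [ -87. -618.  483.] twist 159.4 J6 end 149 (or 14)
(440, -219, 120, 95) shift [  93. -617.  483.] twist -20.6 J6 end -31 (or 194)
(440, -219, 120, 95) shift [  93. -617.  483.] twist 159.4 J6 end 149 (or 14)
(440, -219, 32, 95) shift [ 181. -617.  483.] twist -20.6 J6 end -31 (or 194)
(440, -219, 32, 95) shift [ 181. -617.  483.] twist 159.4 J6 end 149 (or 14)
```

step_arm --series '[-50,-30,20,-2,0,-85,-75,55,-4,0,-87,-120,95,-7,0,-87,-165,130,-10,0,-87,-210,165,-12,0]'

```text
clock: 0.72
position: [0.2436, 0.2573, 0.3]
tcp_rot: [-97.7, 90.0, -101.2]
wrist_force: [2.1, -0.1, 1.0]
grip_width: 0.999
```

```bash
python3 -c "
from h import *
to((440,-219,250,95))"
```

```text
t 0.72 tcp [243.6 257.3 300. ] jaw 86.5 tilt [-0.    -0.001 -1.   ] J1 33.3 J6 36.8 grip 1.00 F [ 2.1 -0.1  1. ]
(440, -219, 250, 95) shift [  50. -464.  225.] twist -8.5 J6 end -31 (or 105)
(440, -219, 250, 95) shift [  50. -464.  225.] twist 171.5 J6 end 149 (or -75)
```

step_arm --series '[10,-45,22,-2,0,20,-95,46,-4,0,30,-145,70,-6,0,40,-195,95,-8,0,50,-250,121,-9,0]'

```text
clock: 1.35
position: [0.3483, 0.0016, 0.2504]
tcp_rot: [-72.4, 90.0, -66.8]
wrist_force: [0.9, 0.7, -0.7]
grip_width: 0.996
```

step_arm --series '[0,-45,22,0,0,0,-95,46,0,0,0,-145,70,0,0,0,-195,95,0,0,0,-210,102,0,0]'

```text
clock: 1.98
position: [0.4712, -0.1998, 0.2496]
tcp_rot: [-171.2, 90.0, -165.7]
wrist_force: [-0.2, 0.5, -1.1]
grip_width: 0.997
```

```bash
python3 -c "
from h import *
p,d=snap('scene'); trafos(p,d,'scene'); p,d=snap('top'); pose(p,d)
to((440,-219,120,95),(440,-219,32,95))"
```

```text
px [214. 189.] n 188 hsv [109.  191.  235.5] top 0.056 TOP [ 315. -438.] [36. 66.] 84.6 ALL [ 314. -435.] [67. 43.] 5.9
px [196. 205.] n 203 hsv [109. 192. 222.] top 0.057 TOP [ 387. -504.] [65. 32.] 0.3 ALL [ 388. -501.] [38. 69.] 79.8
px [277. 205.] n 292 hsv [ 19.   75.5 136. ] top 0.062 TOP [ 448. -218.] [64. 42.] 87.4 ALL [ 446. -218.] [56. 65.] 6.7
px [222. 213.] n 238 hsv [ 20.   27.5 139. ] top 0.056 TOP [ 443. -413.] [66. 33.] 24.9 ALL [ 442. -410.] [66. 47.] 27.2
px [205. 235.] n 277 hsv [ 86. 181. 220.] top 0.058 TOP [ 529. -469.] [62. 38.] 69.6 ALL [ 528. -469.] [66. 48.] 55.0
px [272. 241.] n 165 hsv [ 30.  19. 143.] top 0.057 TOP [ 603. -248.] [62. 29.] 76.7 ALL [ 603. -247.] [63. 37.] 76.4
px [230. 247.] n 177 hsv [108. 189. 243.] top 0.058 TOP [ 599. -390.] [47. 24.] 20.1 ALL [ 601. -388.] [53. 47.] 22.2
top 0.059 px [439. 222.] grey rect [ 441. -415.] [60. 37.] 27 mean [ 438.2 -409.7] axis 26.1 brass mean [ 436.7 -403.7] 147
t 2.08 tcp [ 470.5 -198.3  249.9] jaw 95.5 tilt [-0.001 -0.    -1.   ] J1 -32.0 J6 -37.5 grip 1.00 F [ 0.1  0.  -0.2]
(440, -219, 120, 95) shift [130. -18. -32.] twist 0.5 J6 end -31 (or -44)
(440, -219, 120, 95) shift [130. -18. -32.] twist -179.5 J6 end -211 (or 136)
(440, -219, 32, 95) shift [218. -18. -32.] twist 0.5 J6 end -31 (or -44)
(440, -219, 32, 95) shift [218. -18. -32.] twist -179.5 J6 end -211 (or 136)
```

step_arm --series '[60,-18,-30,0,0,115,-18,-30,0,0,150,-18,-30,0,0,190,-18,-30,0,0,217,-18,-30,0,0]' --grip_force 50

```text
clock: 2.7
position: [0.4411, -0.2173, 0.0319]
tcp_rot: [150.4, 89.9, 156.0]
wrist_force: [0.6, 0.4, 0.0]
grip_width: 0.999
```

step_arm --series '[0,0,0,0,1,0,0,0,0,1,0,0,0,0,1,0,0,0,0,1,0,0,0,0,1]'

```text
clock: 3.32
position: [0.4414, -0.2171, 0.0326]
tcp_rot: [121.5, 89.9, 127.1]
wrist_force: [-0.1, 3.9, 8.1]
grip_width: 0.748
```

```bash
python3 -c "
from h import *
p,d=snap('scene','g1.png');cv2.imwrite('pics/g1.png',cv2.resize(p[120:260,180:420],(720,420))[:,:,::-1])
to((558,62,280,2),(495,62,74,2))"
```

```text
t 3.38 tcp [ 441.4 -217.1   32.6] jaw 95.6 tilt [-0.001  0.001 -1.   ] J1 -35.7 J6 -41.3 grip 0.75 F [-1.1  5.   8.1]
(558, 62, 280, 2) shift [-247.  267.  143.] twist -86.4 J6 end -86 (or 3)
(558, 62, 280, 2) shift [-247.  267.  143.] twist 93.6 J6 end 94 (or -177)
(495, 62, 74, 2) shift [-41. 273.  81.] twist -86.4 J6 end -85 (or 2)
(495, 62, 74, 2) shift [-41. 273.  81.] twist 93.6 J6 end 95 (or -178)
```

View pics/g1.png

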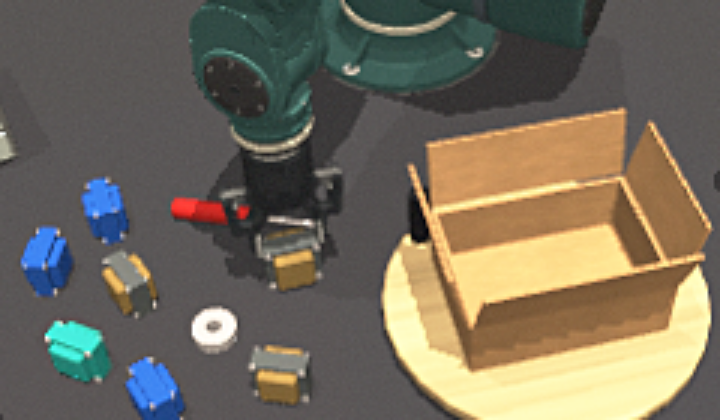

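The trafo is gripped at about 64 mm opening, and the picture shows the core between the fingers (around 290,240). I'll carry it to the +y slot.

step_arm --series '[-60,0,0,0,1,-120,0,0,-8,1,-180,20,10,-17,1,-240,50,22,-26,1,-243,100,45,-36,1]'

```text
clock: 4.0
position: [0.4777, -0.1139, 0.2791]
tcp_rot: [-64.0, 89.7, -22.2]
wrist_force: [2.1, -0.2, -6.0]
grip_width: 0.749
```

```bash
python3 -c "
from h import *
to((556,126,277,2),(556,126,75,2))"
```

```text
t 4.00 tcp [ 477.7 -113.9  279.1] jaw 131.8 tilt [ 0.004 -0.002 -1.   ] J1 -22.9 J6 -64.7 grip 0.75 F [ 2.1 -0.2 -6. ]
(556, 126, 277, 2) shift [  2. 127. 218.] twist -50.2 J6 end -79 (or -50)
(556, 126, 277, 2) shift [  2. 127. 218.] twist 129.8 J6 end 101 (or -230)
(556, 126, 75, 2) shift [204. 128. 218.] twist -50.2 J6 end -79 (or -50)
(556, 126, 75, 2) shift [204. 128. 218.] twist 129.8 J6 end 101 (or -230)
```

step_arm --series '[0,25,44,-10,1,0,51,88,-20,1,0,78,134,-30,1,2,105,180,-40,1,2,127,218,-50,1]'

```text
clock: 4.62
position: [0.5558, 0.128, 0.2767]
tcp_rot: [-120.5, 89.8, -28.3]
wrist_force: [0.5, -0.4, -5.9]
grip_width: 0.743
```

step_arm --series '[0,0,0,0,1,0,0,0,0,1,0,0,0,0,1,0,0,0,0,1,0,0,0,0,1]'

```text
clock: 5.25
position: [0.5558, 0.1274, 0.2768]
tcp_rot: [-119.7, 89.8, -27.6]
wrist_force: [-0.6, 1.0, -6.2]
grip_width: 0.747
```

```bash
python3 -c "
from h import *
to((556,126,277,2),(556,126,76,2))
p,d=snap('top'); cv2.imwrite('pics/c1.png',cv2.resize(p[90:260,195:350],(620,680))[:600,:,::-1]); pose(p,d)"
```

```text
t 5.25 tcp [555.8 127.4 276.8] jaw -177.9 tilt [ 0.004 -0.002 -1.   ] J1 4.8 J6 -87.3 grip 0.75 F [-0.6  1.  -6.2]
(556, 126, 277, 2) shift [-0. -0. -1.] twist 0.1 J6 end -79 (or -95)
(556, 126, 277, 2) shift [-0. -0. -1.] twist -179.9 J6 end -259 (or 85)
(556, 126, 76, 2) shift [201.   1.  -1.] twist 0.1 J6 end -79 (or -95)
(556, 126, 76, 2) shift [201.   1.  -1.] twist -179.9 J6 end -259 (or 85)
top 0.059 px [381. 167.] grey rect [ 604. -250.] [62. 28.] 70 mean [ 603.  -250.3] axis 70.9 brass mean [ 597.5 -247.1] 145
top 0.060 px [439. 222.] grey rect [ 441. -415.] [60. 37.] 27 mean [ 438.5 -409.7] axis 26.8 brass mean [ 436.7 -404.2] 144
```

View pics/c1.png

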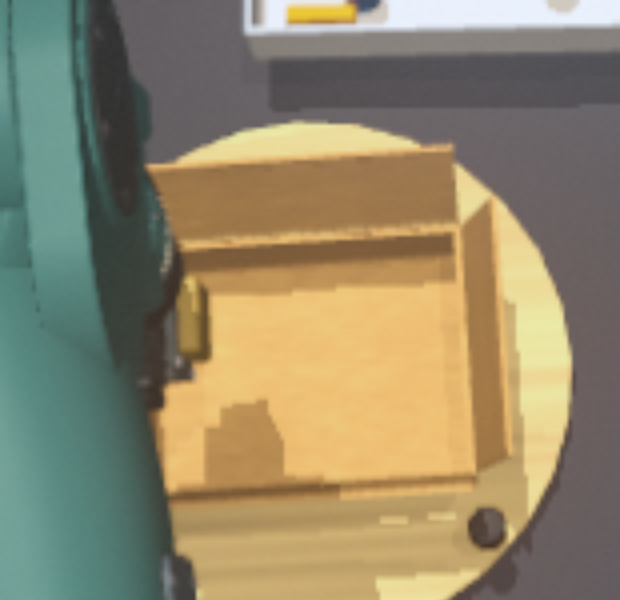

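The picture shows the trafo hanging over the left (+y) part of the box at about (195,320), clear of walls and flaps. Next I'll lower it.

step_arm --series '[50,0,0,0,1,100,0,0,0,1,150,0,0,0,1,185,0,0,0,1,203,0,0,0,1]'

```text
clock: 5.92
position: [0.5557, 0.127, 0.0721]
tcp_rot: [-142.4, 89.8, -50.3]
wrist_force: [-3.4, 2.6, 75.6]
grip_width: 0.747
```

step_arm --series '[1,0,0,0,0.1,1,0,0,0,0.1,0,0,0,0,0,0,0,0,0,0,-20,0,0,0,0]'

```text
clock: 6.55
position: [0.555, 0.1269, 0.0917]
tcp_rot: [179.0, 89.9, -88.9]
wrist_force: [-0.2, 0.7, 1.2]
grip_width: 1.004
```

step_arm --series '[-55,0,0,0,0,-110,0,0,0,0,-165,0,0,0,0,-185,0,0,0,0,-185,0,0,0,0]'

```text
clock: 7.18
position: [0.5557, 0.1274, 0.278]
tcp_rot: [-125.3, 89.8, -33.3]
wrist_force: [0.2, -0.4, -0.6]
grip_width: 0.999
```

```bash
python3 -c "
from h import *
p,d=snap('top'); pose(p,d)
to((603,-250,250,71),(603,-250,29,71))"
```

```text
top 0.059 px [381. 167.] grey rect [ 604. -250.] [62. 26.] 70 mean [ 603.1 -250.1] axis 70.3 brass mean [ 597.4 -247.1] 145
top 0.059 px [439. 222.] grey rect [ 441. -415.] [59. 37.] 26 mean [ 438.4 -409.9] axis 26.2 brass mean [ 436.4 -403.6] 148
t 7.22 tcp [555.2 127.4 276.6] jaw -177.9 tilt [ 0.001 -0.002 -1.   ] J1 4.8 J6 -87.3 grip 1.00 F [ 0.1 -0.5  0.3]
(603, -250, 250, 71) shift [  27.  -34. -379.] twist -68.9 J6 end -184 (or 9)
(603, -250, 250, 71) shift [  27.  -34. -379.] twist 111.1 J6 end -4 (or -171)
(603, -250, 29, 71) shift [ 248.  -34. -378.] twist -68.9 J6 end -184 (or 9)
(603, -250, 29, 71) shift [ 248.  -34. -378.] twist 111.1 J6 end -4 (or -171)
```

step_arm --series '[0,-4,-40,10,0,0,-8,-80,20,0,0,-12,-120,30,0,0,-15,-160,40,0,0,-18,-200,50,0]'

```text
clock: 7.85
position: [0.5799, -0.073, 0.2756]
tcp_rot: [-171.0, 89.9, -129.2]
wrist_force: [0.5, 1.0, -0.7]
grip_width: 1.0
```

```bash
python3 -c "
from h import *
to((604,-250,200,71))"
```

```text
t 7.85 tcp [579.9 -73.  275.6] jaw 131.7 tilt [-0.001 -0.002 -1.   ] J1 -15.1 J6 -56.8 grip 1.00 F [ 0.5  1.  -0.7]
(604, -250, 200, 71) shift [  76. -148. -100.] twist 60.7 J6 end -3 (or -110)
(604, -250, 200, 71) shift [  76. -148. -100.] twist -119.3 J6 end -183 (or 70)
```

step_arm --series '[0,-35,-24,10,0,0,-70,-48,20,0,20,-105,-71,30,0,50,-135,-91,40,0,76,-148,-100,50,0]'

```text
clock: 8.48
position: [0.603, -0.2517, 0.1968]
tcp_rot: [-166.6, 89.8, -175.2]
wrist_force: [0.4, -0.4, -0.8]
grip_width: 1.004
```

step_arm --series '[10,0,0,9,0,30,0,0,9,0,50,0,0,9,0,70,0,0,9,0,70,0,0,9,0]'

```text
clock: 9.1
position: [0.6013, -0.251, 0.1243]
tcp_rot: [-175.9, 89.6, 166.4]
wrist_force: [-0.4, 0.4, 0.5]
grip_width: 0.999
```

```bash
python3 -c "
from h import *
p,d=snap('scene'); trafos(p,d,'scene'); p,d=snap('top');pose(p,d)
to((604,-249,29,71))"
```

```text
px [214. 189.] n 189 hsv [109. 191. 235.] top 0.057 TOP [ 315. -440.] [66. 27.] 9.0 ALL [ 315. -436.] [68. 43.] 6.8
px [196. 205.] n 205 hsv [109. 192. 219.] top 0.057 TOP [ 386. -505.] [28. 64.] 75.5 ALL [ 388. -500.] [39. 66.] 88.4
px [222. 213.] n 240 hsv [ 20.   27.5 139. ] top 0.057 TOP [ 442. -409.] [65. 26.] 23.6 ALL [ 443. -411.] [66. 46.] 28.3
px [205. 235.] n 279 hsv [ 86. 181. 221.] top 0.058 TOP [ 528. -469.] [62. 40.] 70.8 ALL [ 529. -468.] [65. 49.] 54.5
px [272. 241.] n 167 hsv [ 30.  18. 135.] top 0.056 TOP [ 604. -248.] [61. 27.] 75.6 ALL [ 602. -248.] [64. 38.] 85.3
px [230. 247.] n 174 hsv [108.  189.5 243. ] top 0.059 TOP [ 598. -386.] [51. 28.] 29.2 ALL [ 601. -389.] [53. 46.] 23.6
top 0.060 px [439. 222.] grey rect [ 441. -414.] [60. 35.] 29 mean [ 438.5 -409.5] axis 27.9 brass mean [ 436.8 -404.1] 146
t 9.20 tcp [ 602.5 -251.6  126.6] jaw 72.3 tilt [-0.004  0.    -1.   ] J1 -29.8 J6 -12.1 grip 1.00 F [-0.4  0.1  0.4]
(604, -249, 29, 71) shift [98.  3.  1.] twist 1.3 J6 end -3 (or -21)
(604, -249, 29, 71) shift [98.  3.  1.] twist -178.7 J6 end -183 (or 159)
```

step_arm --series '[25,3,1,1,0,50,3,1,1,0,75,3,1,1,0,90,3,1,1,0,97,3,1,1,0]'

```text
clock: 9.82
position: [0.6039, -0.2491, 0.0294]
tcp_rot: [-162.7, 89.7, 178.6]
wrist_force: [-0.3, -0.5, 1.2]
grip_width: 1.001
```

step_arm --series '[0,0,0,0,1,0,0,0,0,1,0,0,0,0,1,0,0,0,0,1,0,0,0,0,1]' --grip_force 60

```text
clock: 10.45
position: [0.6046, -0.2495, 0.031]
tcp_rot: [-139.9, 89.8, -158.6]
wrist_force: [-1.5, 1.2, 8.0]
grip_width: 0.686
```

```bash
python3 -c "
from h import *
to((558,64,277,2))"
```

```text
t 10.45 tcp [ 604.6 -249.5   31. ] jaw 71.3 tilt [-0.003 -0.001 -1.   ] J1 -29.5 J6 -10.8 grip 0.69 F [-1.5  1.2  8. ]
(558, 64, 277, 2) shift [-246.  282. -145.] twist 69.3 J6 end 95 (or -116)
(558, 64, 277, 2) shift [-246.  282. -145.] twist -110.7 J6 end -85 (or 64)
```

step_arm --series '[-60,0,0,0,1,-120,0,0,8,1,-180,20,-10,17,1,-240,50,-26,26,1,-246,95,-49,36,1]'

```text
clock: 11.08
position: [0.5901, -0.1439, 0.2807]
tcp_rot: [3.6, 89.8, -51.5]
wrist_force: [1.2, 0.4, -5.2]
grip_width: 0.682
```

```bash
python3 -c "
from h import *
to((558,64,277,2))"
```

```text
t 11.07 tcp [ 590.1 -143.9  280.7] jaw 34.9 tilt [ 0.003 -0.003 -1.   ] J1 -21.3 J6 33.8 grip 0.68 F [ 1.2  0.4 -5.2]
(558, 64, 277, 2) shift [   3.   93. -189.] twist 32.9 J6 end 95 (or -27)
(558, 64, 277, 2) shift [   3.   93. -189.] twist -147.1 J6 end -85 (or 153)
```

step_arm --series '[0,20,-42,8,1,0,42,-84,16,1,0,63,-126,24,1,2,82,-168,33,1,2,93,-189,33,1]'

```text
clock: 11.7
position: [0.5574, 0.0664, 0.2786]
tcp_rot: [43.2, 89.8, -45.0]
wrist_force: [0.1, 0.1, -4.3]
grip_width: 0.682
```

step_arm --series '[50,0,0,0,1,100,0,0,0,1,140,0,0,0,1,170,0,0,0,1,180,0,0,0,1]'

```text
clock: 12.32
position: [0.5571, 0.0659, 0.0976]
tcp_rot: [15.8, 89.8, -72.3]
wrist_force: [-0.2, 0.2, -4.1]
grip_width: 0.682
```

```bash
python3 -c "
from h import *
to((558,64,73,2))"
```

```text
t 12.32 tcp [557.1  65.9  97.6] jaw 1.8 tilt [ 0.001 -0.003 -1.   ] J1 -1.5 J6 86.7 grip 0.68 F [-0.2  0.2 -4.1]
(558, 64, 73, 2) shift [25.  1.  2.] twist -0.2 J6 end 95 (or 79)
(558, 64, 73, 2) shift [25.  1.  2.] twist 179.8 J6 end 275 (or -101)
```

step_arm --series '[8,0,0,0,1,16,0,0,0,1,22,0,0,0,1,25,0,0,0,1,25,0,0,0,1]'

```text
clock: 12.95
position: [0.5571, 0.0659, 0.0726]
tcp_rot: [15.6, 89.8, -72.6]
wrist_force: [0.9, 0.3, -3.8]
grip_width: 0.684
```

step_arm --series '[0,0,0,0,0.1,0,0,0,0,0.1,0,0,0,0,0,-5,0,0,0,0,-25,0,0,0,0]'

```text
clock: 13.58
position: [0.5565, 0.0659, 0.0975]
tcp_rot: [-16.0, 89.8, -104.1]
wrist_force: [0.5, -0.5, -0.8]
grip_width: 1.003
```

step_arm --series '[-55,0,0,0,0,-110,0,0,0,0,-165,0,0,0,0,-185,0,0,0,0,-185,0,0,0,0]'

```text
clock: 14.2
position: [0.5573, 0.0665, 0.2839]
tcp_rot: [35.3, 89.8, -52.8]
wrist_force: [0.3, 1.3, -0.2]
grip_width: 1.003
```

```bash
python3 -c "
from h import *
p,d=snap('top'); pose(p,d)
to((439,-409,250,27))"
```

```text
top 0.059 px [439. 222.] grey rect [ 441. -414.] [59. 36.] 27 mean [ 438.5 -409.6] axis 26.4 brass mean [ 436.5 -403.9] 147
t 14.25 tcp [556.8  66.4 282.5] jaw 1.8 tilt [-0.    -0.003 -1.   ] J1 -1.4 J6 86.7 grip 1.00 F [-0.1 -0.6  0.3]
(439, -409, 250, 27) shift [  34. -133.  471.] twist -25.2 J6 end 20 (or 153)
(439, -409, 250, 27) shift [  34. -133.  471.] twist 154.8 J6 end 200 (or -27)
```

step_arm --series '[0,-14,48,-5,0,0,-27,96,-10,0,0,-41,144,-15,0,0,-54,192,-20,0,0,-68,240,-25,0]'

```text
clock: 14.88
position: [0.4954, -0.1768, 0.2819]
tcp_rot: [-69.6, 89.9, -132.7]
wrist_force: [0.5, 0.6, 0.5]
grip_width: 1.002
```

```bash
python3 -c "
from h import *
to((440,-411,130,27))"
```

```text
t 14.88 tcp [ 495.4 -176.8  281.9] jaw 27.0 tilt [-0.002 -0.002 -1.   ] J1 -28.4 J6 34.6 grip 1.00 F [0.5 0.6 0.5]
(440, -411, 130, 27) shift [ 152. -155.  183.] twist -0.0 J6 end 20 (or 49)
(440, -411, 130, 27) shift [ 152. -155.  183.] twist 180.0 J6 end 200 (or -131)
```

step_arm --series '[20,-35,41,0,0,40,-70,82,0,0,80,-105,123,0,0,115,-135,160,0,0,152,-155,183,0,0]'

```text
clock: 15.5
position: [0.4386, -0.4119, 0.1277]
tcp_rot: [-106.4, 89.8, -169.5]
wrist_force: [-0.2, -0.2, 0.4]
grip_width: 1.0
```

step_arm --series '[0,0,0,0,0,0,0,0,0,0,0,0,0,0,0,0,0,0,0,0,0,0,0,0,0]'

```text
clock: 16.12
position: [0.439, -0.4117, 0.1282]
tcp_rot: [-89.0, 89.8, -152.0]
wrist_force: [-0.0, 0.4, 0.5]
grip_width: 0.997
```

```bash
python3 -c "
from h import *
p,d=snap('scene'); trafos(p,d,'scene'); 
to((440,-411,29,27))"
```

```text
px [196. 205.] n 202 hsv [109. 192. 178.] top 0.056 TOP [ 385. -504.] [29. 65.] 80.1 ALL [ 385. -500.] [38. 66.] 87.4
px [222. 213.] n 237 hsv [20. 31. 94.] top 0.056 TOP [ 442. -409.] [64. 26.] 27.1 ALL [ 442. -410.] [65. 47.] 26.0
px [205. 235.] n 280 hsv [ 86. 182. 219.] top 0.058 TOP [ 529. -468.] [62. 33.] 46.8 ALL [ 528. -468.] [64. 48.] 54.9
px [230. 247.] n 177 hsv [108. 189. 243.] top 0.058 TOP [ 598. -388.] [50. 31.] 18.6 ALL [ 600. -389.] [54. 47.] 23.4
t 16.18 tcp [ 438.9 -411.7  128.1] jaw 26.9 tilt [-0.003 -0.001 -1.   ] J1 -50.8 J6 12.2 grip 1.00 F [-1.  -0.   0.4]
(440, -411, 29, 27) shift [99.  2. -0.] twist -0.1 J6 end 20 (or 4)
(440, -411, 29, 27) shift [99.  2. -0.] twist 179.9 J6 end 200 (or -176)
```

step_arm --series '[25,2,0,0,0,50,2,0,0,0,75,2,0,0,0,90,2,0,0,0,98,2,0,0,0]'

```text
clock: 16.8
position: [0.4404, -0.4108, 0.0296]
tcp_rot: [-100.9, 89.8, -163.9]
wrist_force: [-0.1, -0.2, 0.4]
grip_width: 0.997
```

step_arm --series '[0,0,0,0,1,0,0,0,0,1,0,0,0,0,1,0,0,0,0,1,0,0,0,0,1]'

```text
clock: 17.42
position: [0.4406, -0.4115, 0.0311]
tcp_rot: [-66.1, 89.8, -129.2]
wrist_force: [-3.1, 1.4, 7.1]
grip_width: 0.687
```

step_arm --series '[-60,0,0,0,1,-120,0,0,0,1,-180,0,0,0,1,-240,0,0,0,1,-248,0,0,0,1]'

```text
clock: 18.05
position: [0.4419, -0.4116, 0.2833]
tcp_rot: [-12.2, 89.6, -75.3]
wrist_force: [0.3, -0.2, -7.0]
grip_width: 0.678
```

```bash
python3 -c "
from h import *
to((560,4,278,2)); p,d=snap('scene'); pose(p,d,'scene')"
```

```text
t 18.05 tcp [ 441.9 -411.6  283.3] jaw 26.9 tilt [ 0.002 -0.008 -1.   ] J1 -50.6 J6 12.5 grip 0.68 F [ 0.3 -0.2 -7. ]
(560, 4, 278, 2) shift [   2.  294. -317.] twist 24.9 J6 end 88 (or -64)
(560, 4, 278, 2) shift [   2.  294. -317.] twist -155.1 J6 end -92 (or 116)
```

step_arm --series '[0,33,-36,3,1,0,66,-72,6,1,0,99,-108,9,1,0,132,-144,12,1,0,166,-180,15,1]'

```text
clock: 18.73
position: [0.5075, -0.1738, 0.2784]
tcp_rot: [-38.3, 89.7, -116.5]
wrist_force: [0.3, 0.2, -6.1]
grip_width: 0.679
```

```bash
python3 -c "
from h import *
to((560,3,278,2))"
```

```text
t 18.73 tcp [ 507.5 -173.8  278.4] jaw 11.8 tilt [-0.002 -0.004 -1.   ] J1 -27.5 J6 50.7 grip 0.68 F [ 0.3  0.2 -6.1]
(560, 3, 278, 2) shift [  -0.   88. -162.] twist 9.8 J6 end 88 (or 13)
(560, 3, 278, 2) shift [  -0.   88. -162.] twist -170.2 J6 end -92 (or 193)
```

step_arm --series '[0,22,-40,3,1,0,44,-80,6,1,0,66,-120,10,1,0,88,-162,10,1,0,88,-162,10,1]'

```text
clock: 19.35
position: [0.5601, 0.0056, 0.2754]
tcp_rot: [-60.4, 89.6, -148.3]
wrist_force: [-0.8, -1.6, -5.6]
grip_width: 0.681
```

step_arm --series '[50,0,0,0,1,100,0,0,0,1,140,0,0,0,1,170,0,0,0,1,180,0,0,0,1]'

```text
clock: 19.98
position: [0.5571, 0.0047, 0.0929]
tcp_rot: [-76.2, 89.4, -164.2]
wrist_force: [0.0, -0.6, -6.2]
grip_width: 0.68
```

step_arm --series '[8,0,0,0,1,16,0,0,0,1,22,0,0,0,1,25,0,0,0,1,25,0,0,0,1]'

```text
clock: 20.6
position: [0.5589, 0.0041, 0.0709]
tcp_rot: [-44.8, 89.7, -132.8]
wrist_force: [-7.0, -1.5, 30.0]
grip_width: 0.679
```

```bash
python3 -c "
from h import *
to((560,3,72,2))"
```

```text
t 20.60 tcp [558.9   4.1  70.9] jaw 2.0 tilt [-0.004 -0.004 -1.   ] J1 -7.8 J6 80.2 grip 0.68 F [-7.  -1.5 30. ]
(560, 3, 72, 2) shift [-1.  1.  1.] twist 0.0 J6 end 88 (or 72)
(560, 3, 72, 2) shift [-1.  1.  1.] twist -180.0 J6 end -92 (or 252)
```

Contact with the floor at 30 N. I'll release and rise, then move off towards the post side so the top camera can see inside.

step_arm --series '[-1,0,0,0,0.1,-1,0,0,0,0.1,-1,0,0,0,0,-5,0,0,0,0,-25,0,0,0,0]'

```text
clock: 21.22
position: [0.5582, 0.0043, 0.0954]
tcp_rot: [-59.2, 89.6, -147.1]
wrist_force: [0.3, -0.4, 0.5]
grip_width: 1.003
```

step_arm --series '[-55,0,0,0,0,-110,0,0,0,0,-165,0,0,0,0,-190,0,30,0,0.5,-190,0,80,0,1]'

```text
clock: 21.85
position: [0.563, -0.075, 0.2881]
tcp_rot: [-30.0, 89.7, -117.8]
wrist_force: [1.2, -0.4, -1.3]
grip_width: 0.605
```

step_arm --series '[0,0,50,0,1,0,0,100,0,1,0,0,120,0,1,0,0,120,0,1,0,0,120,0,1]'

```text
clock: 22.48
position: [0.5676, -0.1939, 0.2888]
tcp_rot: [-31.8, 89.7, -119.6]
wrist_force: [0.5, 0.8, -0.3]
grip_width: -0.004
```

```bash
cat >> h.py <<'E'
def flaps(P):
    X,Y,Z=P.reshape(-1,3).T
    for nm,m in (('+x flap',(Z>.14)&(X>.62)&(X<.72)&(Y>-.03)&(Y<.15)),('-x flap',(Z>.14)&(X<.475)&(X>.40)&(Y>-.03)&(Y<.15)),('+y flap',(Z>.14)&(Y>.15)&(Y<.23)&(X>.49)&(X<.63)),('-y flap',(Z>.14)&(Y<-.03)&(Y>-.12)&(X>.49)&(X<.63))):
        q=P.reshape(-1,3)[m]; ax=0 if 'x' in nm else 1
        if len(q)<50: print(nm,'few',len(q)); continue
        s=np.linalg.lstsq(np.c_[q[:,1-ax],q[:,2],np.ones(len(q))],q[:,ax],rcond=None)[0]
        print(nm,len(q),'along %.3f per z %.3f; at z=.12: %.4f at z=.2: %.4f zmax %.3f'%(s[0],s[1],s[0]*(.06 if ax==0 else .55)+s[1]*.12+s[2],s[0]*(.06 if ax==0 else .55)+s[1]*.2+s[2],np.percentile(q[:,2],98)))
E
python3 - <<'E'
from h import *
p,d=snap('top'); a=cv2.resize(p[105:265,195:355],(560,560)); cv2.imwrite('pics/box.png',a[:,:,::-1]); P=cloud('top',d); flaps(P); pose(p,d)
print('scene'); p,d=snap('scene'); flaps(cloud('scene',d)); to((558,240,240,2))
E
```

```text
+x flap 1045 along -0.063 per z 0.390; at z=.12: 0.6432 at z=.2: 0.6744 zmax 0.200
-x flap 238 along -0.069 per z -0.226; at z=.12: 0.4736 at z=.2: 0.4555 zmax 0.205
+y flap 559 along 0.071 per z 0.253; at z=.12: 0.1771 at z=.2: 0.1973 zmax 0.198
-y flap 658 along -0.110 per z -0.091; at z=.12: -0.0558 at z=.2: -0.0631 zmax 0.779
scene
+x flap 385 along -0.071 per z 0.350; at z=.12: 0.6514 at z=.2: 0.6794 zmax 0.198
-x flap 796 along -0.069 per z -0.195; at z=.12: 0.4749 at z=.2: 0.4593 zmax 0.201
+y flap 441 along 0.070 per z 0.248; at z=.12: 0.1779 at z=.2: 0.1977 zmax 0.196
-y flap 382 along -0.280 per z -0.082; at z=.12: -0.0642 at z=.2: -0.0707 zmax 0.749
t 22.57 tcp [ 567.6 -193.7  288.9] jaw 2.2 tilt [-0.002 -0.005 -1.   ] J1 -26.5 J6 61.3 grip -0.00 F [0.6 0.6 0.7]
(558, 240, 240, 2) shift [  47.    7. -434.] twist 0.2 J6 end 111 (or 11)
(558, 240, 240, 2) shift [  47.    7. -434.] twist -179.8 J6 end -69 (or 191)
```

View pics/box.png

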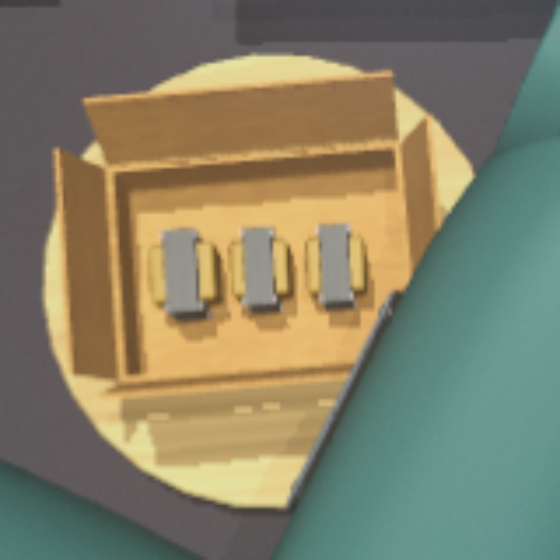

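All three stand on the floor, side by side, in the box (185,272), (260,268) and (335,265) of the crop; the carton yaw is about +4°. Next: fold the −y end flap.

```bash
cat >> h.py <<'E'
C=np.array([558,62.]); YAW=4.0
def ct(x,y,z,phi=0):
    a=np.radians(YAW); return (C[0]+x*np.cos(a)-y*np.sin(a),C[1]+x*np.sin(a)+y*np.cos(a),z,phi+YAW)
E
python3 -c "
from h import *
to(ct(0,-180,240),ct(0,-180,194))"
```

```text
t 22.57 tcp [ 567.6 -193.7  288.9] jaw 2.2 tilt [-0.002 -0.005 -1.   ] J1 -26.5 J6 61.3 grip -0.00 F [0.6 0.6 0.7]
(np.float64(570.5561652739425), np.float64(-117.56152904676836), 240, 4.0) shift [ 49.   6. -76.] twist -1.8 J6 end 74 (or 48)
(np.float64(570.5561652739425), np.float64(-117.56152904676836), 240, 4.0) shift [ 49.   6. -76.] twist 178.2 J6 end 254 (or -132)
(np.float64(570.5561652739425), np.float64(-117.56152904676836), 194, 4.0) shift [ 95.   6. -76.] twist -1.8 J6 end 74 (or 48)
(np.float64(570.5561652739425), np.float64(-117.56152904676836), 194, 4.0) shift [ 95.   6. -76.] twist 178.2 J6 end 254 (or -132)
```

step_arm --series '[20,2,-20,-2,1,45,4,-45,-2,1,70,6,-65,-2,1,95,6,-76,-2,1,95,6,-76,-2,1]'

```text
clock: 23.2
position: [0.5696, -0.1163, 0.1927]
tcp_rot: [-54.0, 89.7, -139.7]
wrist_force: [0.9, -0.4, 0.0]
grip_width: 0.004
```

step_arm --series '[0,0,-18,0,1,0,0,-36,0,1,0,0,-54,0,1,0,0,-72,0,1,0,0,-90,0,1]'

```text
clock: 23.82
position: [0.5626, -0.0252, 0.1925]
tcp_rot: [-53.3, 89.7, -139.0]
wrist_force: [1.0, -0.5, 0.4]
grip_width: -0.002
```

step_arm --series '[13,0,-15,0,1,27,0,-25,0,1,42,0,-31,0,1,50,0,-34,0,1,54,0,-35,0,1]'

```text
clock: 24.45
position: [0.5595, 0.0096, 0.1376]
tcp_rot: [-58.0, 89.6, -143.6]
wrist_force: [-0.0, -0.7, 0.7]
grip_width: -0.001
```

Run:
```python
from h import *
to(ct(0,-55,137)); p,d=snap('scene'); cv2.imwrite('pics/f1.png',cv2.resize(p[120:280,260:460],(750,600))[:,:,::-1])
```

```text
t 24.45 tcp [559.5   9.6 137.6] jaw 4.4 tilt [-0.005 -0.004 -1.   ] J1 -7.2 J6 78.4 grip -0.00 F [-0.  -0.7  0.7]
(np.float64(561.8366060559268), np.float64(7.133977235709672), 137, 4.0) shift [1. 2. 3.] twist 0.4 J6 end 87 (or 70)
(np.float64(561.8366060559268), np.float64(7.133977235709672), 137, 4.0) shift [1. 2. 3.] twist -179.6 J6 end -93 (or 250)
```

View pics/f1.png

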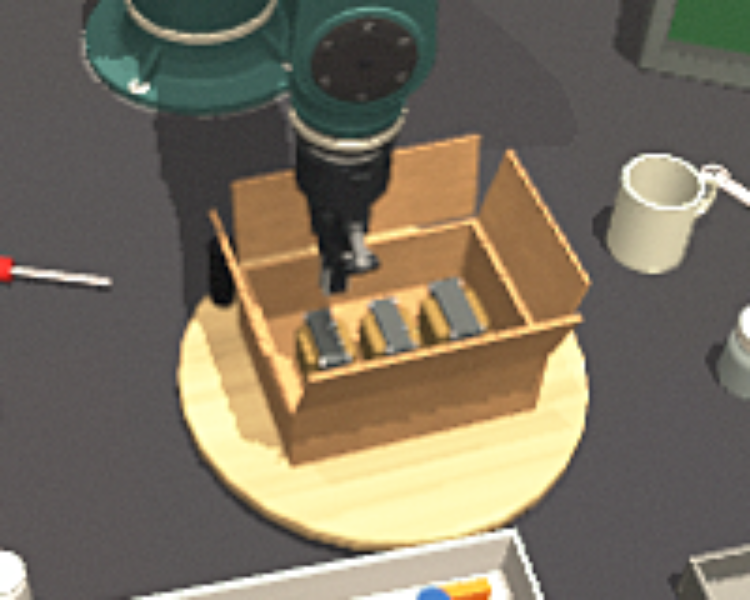

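Run:
```python
from h import *
z=np.load('scene.npz'); P=cloud('scene',z['d']); flaps(P)
X,Y,Z=P.reshape(-1,3).T
for x0 in (.51,.53,.55,.57,.59,.61,.63):
    m=(abs(X-x0)<.008)&(Y<.03)&(Y>-.12)&(Z>.045); q=P.reshape(-1,3)[m]; q=q[np.argsort(q[:,2])]
    print(x0,[tuple((1e3*v[1:]).astype(int)) for v in q[::max(1,len(q)//14)]])
```

```text
+x flap 637 along -0.031 per z -0.109; at z=.12: 0.6741 at z=.2: 0.6654 zmax 0.604
-x flap 1645 along -0.069 per z -0.060; at z=.12: 0.4688 at z=.2: 0.4640 zmax 0.691
+y flap 452 along 0.071 per z 0.249; at z=.12: 0.1781 at z=.2: 0.1979 zmax 0.196
-y flap 1090 along 0.006 per z 0.032; at z=.12: -0.0563 at z=.2: -0.0537 zmax 0.649
0.51 [(np.int64(-53), np.int64(47)), (np.int64(-53), np.int64(82)), (np.int64(-76), np.int64(194)), (np.int64(-15), np.int64(638)), (np.int64(-11), np.int64(643)), (np.int64(-3), np.int64(645)), (np.int64(22), np.int64(646)), (np.int64(4), np.int64(647)), (np.int64(12), np.int64(648)), (np.int64(1), np.int64(649)), (np.int64(-25), np.int64(649)), (np.int64(13), np.int64(650)), (np.int64(-26), np.int64(650)), (np.int64(26), np.int64(651)), (np.int64(24), np.int64(653))]
0.53 [(np.int64(-52), np.int64(50)), (np.int64(-60), np.int64(141)), (np.int64(-29), np.int64(441)), (np.int64(-29), np.int64(474)), (np.int64(2), np.int64(620)), (np.int64(27), np.int64(624)), (np.int64(23), np.int64(628)), (np.int64(16), np.int64(632)), (np.int64(-9), np.int64(635)), (np.int
[... 1880 characters left out ...]
t64(532)), (np.int64(-6), np.int64(556)), (np.int64(14), np.int64(574)), (np.int64(-41), np.int64(587)), (np.int64(28), np.int64(597)), (np.int64(1), np.int64(606)), (np.int64(24), np.int64(619))]
0.63 [(np.int64(-46), np.int64(49)), (np.int64(-47), np.int64(55)), (np.int64(-46), np.int64(63)), (np.int64(-45), np.int64(71)), (np.int64(-46), np.int64(78)), (np.int64(-45), np.int64(89)), (np.int64(-41), np.int64(111)), (np.int64(-43), np.int64(114)), (np.int64(-64), np.int64(186)), (np.int64(-69), np.int64(192)), (np.int64(-67), np.int64(193)), (np.int64(17), np.int64(241)), (np.int64(8), np.int64(243)), (np.int64(2), np.int64(244)), (np.int64(6), np.int64(246)), (np.int64(21), np.int64(246))]
```

Run:
```python
from h import *
to()
for X in ((.5595,.0096,.1186),(.5595,.0096,.19),(.557,-.075,.197)): 
    u=proj('scene',X); print(X,u.round(),((u-[260,120])*3.75).round())
z=np.load('scene.npz'); P=cloud('scene',z['d'])
for v in range(180,204,3): print(v,[(u,tuple((1e3*P[v,u]).astype(int))) for u in range(340,364,4)])
p,d=snap('top'); cv2.imwrite('pics/f2.png',cv2.resize(p[100:270,190:360],(600,600))[:,:,::-1])
```

```text
t 24.50 tcp [559.5   9.5 137.6] jaw 4.4 tilt [-0.005 -0.004 -1.   ] J1 -7.2 J6 78.4 grip -0.00 F [ 1.2 -0.7 -1.1]
(0.5595, 0.0096, 0.1186) [348. 204.] [329. 314.]
(0.5595, 0.0096, 0.19) [349. 189.] [333. 257.]
(0.557, -0.075, 0.197) [322. 191.] [233. 265.]
180 [(340, (np.int64(472), np.int64(3), np.int64(142))), (344, (np.int64(555), np.int64(-6), np.int64(227))), (348, (np.int64(581), np.int64(-1), np.int64(252))), (352, (np.int64(597), np.int64(5), np.int64(266))), (356, (np.int64(598), np.int64(17), np.int64(265))), (360, (np.int64(470), np.int64(74), np.int64(126)))]
183 [(340, (np.int64(477), np.int64(2), np.int64(134))), (344, (np.int64(477), np.int64(16), np.int64(130))), (348, (np.int64(581), np.int64(0), np.int64(239))), (352, (np.int64(602), np.int64(4), np.int64(259))), (356, (np.int64(603), np.int64(16), np.int64(258))), (360, (np.int64(400), np.int64(101), np.int64(35)))]
186 [(340, (np.int64(476), np.int64(3), np.int64(117))), (344, (np.int64(400), np.int64(39), np.int64(32))), (348, (np.int64(581), np.int64(0), np.int64(226))), (352, (np.int64(578), np.int64(13), np.in
[... 1003 characters left out ...]
 np.int64(64))), (360, (np.int64(479), np.int64(77), np.int64(59)))]
198 [(340, (np.int64(485), np.int64(2), np.int64(67))), (344, (np.int64(482), np.int64(18), np.int64(59))), (348, (np.int64(572), np.int64(4), np.int64(161))), (352, (np.int64(481), np.int64(48), np.int64(52))), (356, (np.int64(481), np.int64(62), np.int64(48))), (360, (np.int64(481), np.int64(77), np.int64(45)))]
201 [(340, (np.int64(486), np.int64(3), np.int64(52))), (344, (np.int64(481), np.int64(19), np.int64(43))), (348, (np.int64(481), np.int64(34), np.int64(39))), (352, (np.int64(486), np.int64(47), np.int64(41))), (356, (np.int64(486), np.int64(62), np.int64(38))), (360, (np.int64(539), np.int64(58), np.int64(97)))]
```

View pics/f2.png

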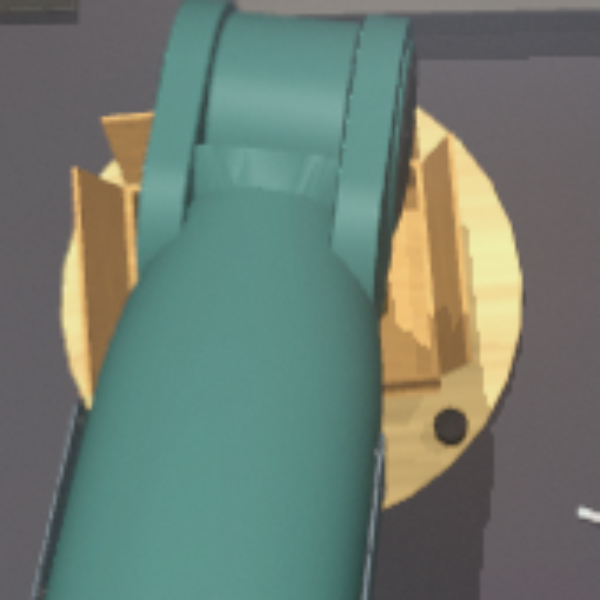

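The fingertips look 20–40 mm higher than my assumption (tip at scene pixel ~(349,199)), and the −y flap was skimmed over rather than moved. I'll back out and measure the real fingertip height.

step_arm --series '[-50,0,0,0,1,-100,0,0,0,1,-110,0,40,0,1,-110,0,90,0,1,-110,0,130,0,1]'

```text
clock: 25.18
position: [0.5702, -0.1218, 0.2492]
tcp_rot: [-43.8, 89.7, -129.5]
wrist_force: [0.0, 0.6, 0.4]
grip_width: 0.002
```

step_arm --series '[30,0,0,0,1,56,0,0,0,1,56,0,0,0,1,56,0,0,0,1,56,0,0,0,1]'

```text
clock: 25.8
position: [0.5706, -0.1222, 0.1944]
tcp_rot: [-26.0, 89.7, -111.7]
wrist_force: [0.4, 0.2, -0.1]
grip_width: 0.004
```

Run:
```python
from h import *
to(ct(0,-180,160)); p,d=snap('scene'); P=cloud('scene',d)
s=monitor.observe()['position']; u=proj('scene',s); print('tcp px',u.round()); u=u.astype(int)
cv2.imwrite('pics/t.png',cv2.resize(p[u[1]-40:u[1]+40,u[0]-50:u[0]+50],(750,600),interpolation=cv2.INTER_CUBIC)[:,:,::-1])
q=P.reshape(-1,3); m=(np.hypot(q[:,0]-s[0],q[:,1]-s[1])<.035)&(q[:,2]>.05)&(q[:,2]<.3); print(len(q[m]),np.percentile(q[m][:,2],[0,1,3,10])); t=q[m]; t=t[np.argsort(t[:,2])]; print((t[:12]*1e3).astype(int).tolist())
for h in (-.02,-.01,0,.01,.02): print(h, ((proj('scene',s+[0,0,h])-u+[50,40])*7.5).round())
```

```text
t 25.80 tcp [ 570.6 -122.2  194.4] jaw 4.3 tilt [-0.002 -0.005 -1.   ] J1 -19.9 J6 65.8 grip 0.00 F [ 0.4  0.2 -0.1]
(np.float64(570.5561652739425), np.float64(-117.56152904676836), 160, 4.0) shift [34.  0. -5.] twist 0.3 J6 end 74 (or 57)
(np.float64(570.5561652739425), np.float64(-117.56152904676836), 160, 4.0) shift [34.  0. -5.] twist -179.7 J6 end -106 (or 237)
tcp px [308. 197.]
104 [0.2094084  0.21312087 0.21622659 0.22033401]
[[577, -119, 209], [579, -128, 213], [568, -132, 216], [583, -122, 216], [581, -131, 216], [578, -109, 217], [579, -128, 218], [584, -126, 218], [580, -131, 219], [584, -113, 219], [568, -132, 219], [585, -116, 221]]
-0.02 [382. 339.]
-0.01 [381. 323.]
0 [381. 306.]
0.01 [380. 290.]
0.02 [379. 273.]
```

View pics/t.png

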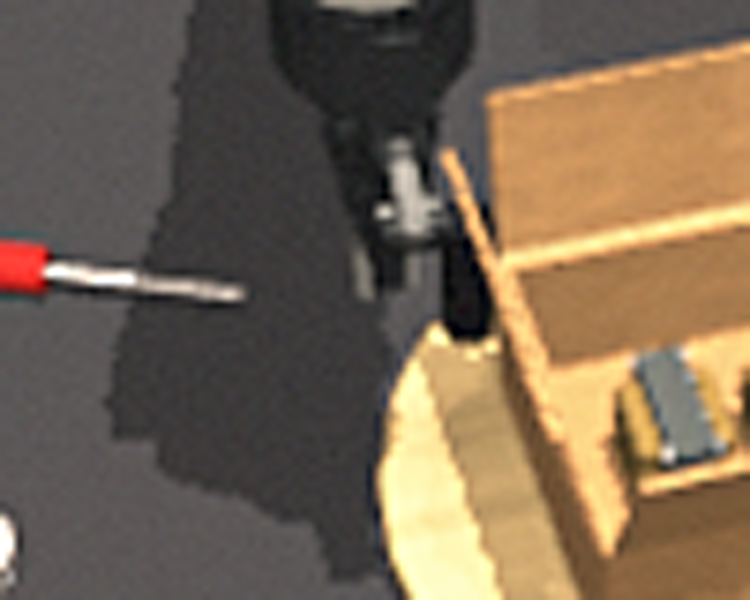

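The fingertips end about 10–15 mm above the reported TCP: the crop shows the tip at (380,296), while the TCP projects to (381,306). So I'll go lower by about 31 mm and repeat the push.

step_arm --series '[16,0,0,0,1,32,0,0,0,1,32,0,-20,0,1,32,0,-40,0,1,32,0,-60,0,1]'

```text
clock: 26.48
position: [0.5661, -0.0608, 0.1627]
tcp_rot: [-15.0, 89.7, -100.6]
wrist_force: [1.0, -0.1, 0.1]
grip_width: 0.001
```

step_arm --series '[0,0,-12,0,1,0,0,-24,0,1,0,0,-35,0,1,4,0,-42,0,1,10,0,-48,0,1]'

```text
clock: 27.1
position: [0.5625, -0.0127, 0.1521]
tcp_rot: [-13.0, 89.7, -98.6]
wrist_force: [0.8, -0.7, 0.9]
grip_width: 0.001
```

Run:
```python
from h import *
to(ct(0,-55,109)); p,d=snap('scene'); P=cloud('scene',d)
X,Y,Z=P.reshape(-1,3).T
for x0 in (.51,.60,.63):
    m=(abs(X-x0)<.008)&(Y<.05)&(Y>-.12)&(Z>.105)&(Z<.205); q=P.reshape(-1,3)[m]; q=q[np.argsort(q[:,2])]
    print(x0,(q[::max(1,len(q)//10),1:]*1e3).astype(int).tolist())
```

```text
t 27.10 tcp [562.5 -12.7 152.1] jaw 4.4 tilt [-0.001 -0.005 -1.   ] J1 -9.4 J6 76.2 grip 0.00 F [ 0.8 -0.7  0.9]
(np.float64(561.8366060559268), np.float64(7.133977235709672), 109, 4.0) shift [ 43.   1. -20.] twist 0.4 J6 end 87 (or 66)
(np.float64(561.8366060559268), np.float64(7.133977235709672), 109, 4.0) shift [ 43.   1. -20.] twist -179.6 J6 end -93 (or 246)
0.51 [[-57, 116], [-52, 120], [-44, 126], [-39, 130], [-43, 133], [-35, 137], [-34, 140], [-27, 147], [-22, 151], [-20, 156]]
0.6 [[-50, 115], [-46, 121], [-36, 127], [-32, 133], [-28, 140], [-23, 147], [-15, 152], [-13, 155], [-8, 163], [-1, 167], [1, 172]]
0.63 [[-46, 115], [-44, 120], [-36, 127], [-33, 131], [-28, 137], [-19, 144], [-19, 149], [-16, 155], [-6, 160], [2, 167], [0, 172]]
```

The flap is folding (now about 48°), and the tip offset is confirmed at +12 mm. I'll continue the arc.

step_arm --series '[12,0,-9,0,1,24,0,-15,0,1,34,0,-18,0,1,41,0,-20,0,1,45,0,-20,0,1]'

```text
clock: 27.78
position: [0.5603, 0.0076, 0.1057]
tcp_rot: [-31.0, 89.7, -116.6]
wrist_force: [-0.2, -0.1, 0.2]
grip_width: 0.001
```

Run:
```python
from h import *
to(ct(0,-55,109)); p,d=snap('scene'); P=cloud('scene',d)
X,Y,Z=P.reshape(-1,3).T
for x0 in (.51,.60,.63):
    m=(abs(X-x0)<.008)&(Y<.05)&(Y>-.12)&(Z>.105)&(Z<.205); q=P.reshape(-1,3)[m]; q=q[np.argsort(q[:,1])]
    print(x0,(q[::max(1,len(q)//10),1:]*1e3).astype(int).tolist())
```

```text
t 27.77 tcp [560.3   7.6 105.7] jaw 4.4 tilt [-0.002 -0.005 -1.   ] J1 -7.4 J6 78.2 grip 0.00 F [-0.2 -0.1  0.2]
(np.float64(561.8366060559268), np.float64(7.133977235709672), 109, 4.0) shift [-3.  2.  1.] twist 0.4 J6 end 87 (or 70)
(np.float64(561.8366060559268), np.float64(7.133977235709672), 109, 4.0) shift [-3.  2.  1.] twist -179.6 J6 end -93 (or 250)
0.51 [[-54, 111], [-51, 116], [-45, 120], [-39, 113], [-33, 118], [-26, 120], [-20, 121], [-13, 121], [-7, 119], [-2, 120], [3, 123]]
0.6 [[-49, 110], [-41, 115], [-34, 118], [-24, 119], [-12, 117], [-5, 124], [0, 184], [4, 123], [13, 121], [21, 118], [29, 124]]
0.63 [[-46, 108], [-46, 112], [-45, 118], [-43, 118], [-41, 115], [-39, 114], [-38, 121], [-36, 116], [-34, 117], [-33, 116], [-31, 118], [-29, 120], [2, 125]]
```

step_arm --series '[2,0,0,0,1,3,0,0,0,1,4,0,0,0,1,5,0,0,0,1,5,0,0,0,1]'

```text
clock: 28.45
position: [0.5604, 0.0075, 0.1009]
tcp_rot: [-26.2, 89.7, -111.9]
wrist_force: [-1.2, 0.0, 4.9]
grip_width: 0.002
```

step_arm --series '[-50,0,0,0,1,-100,0,0,0,1,-130,0,-30,0,1,-130,0,-80,0,1,-130,0,-130,0,1]'

```text
clock: 29.08
position: [0.5507, 0.1389, 0.2307]
tcp_rot: [-16.9, 89.7, -102.6]
wrist_force: [-1.1, 0.3, -0.3]
grip_width: 0.003
```

Run:
```python
from h import *
to(ct(0,185,230),ct(0,185,163)); p,d=snap('scene'); P=cloud('scene',d)
X,Y,Z=P.reshape(-1,3).T
m=(X>.5)&(X<.63)&(Y<.025)&(Y>-.04)&(Z>.09)&(Z<.14); q=P.reshape(-1,3)[m]; print(len(q),np.linalg.lstsq(np.c_[q[:,:2]-[.56,0],np.ones(len(q))],q[:,2],rcond=None)[0])
```

```text
t 29.07 tcp [550.7 138.9 230.7] jaw 4.3 tilt [-0.001 -0.005 -1.   ] J1 6.1 J6 91.8 grip 0.00 F [-1.1  0.3 -0.3]
(np.float64(545.0950523573368), np.float64(246.54934929806748), 230, 4.0) shift [   0.    3. -108.] twist 0.3 J6 end 110 (or 73)
(np.float64(545.0950523573368), np.float64(246.54934929806748), 230, 4.0) shift [   0.    3. -108.] twist -179.7 J6 end -70 (or 253)
(np.float64(545.0950523573368), np.float64(246.54934929806748), 163, 4.0) shift [  67.    3. -108.] twist 0.3 J6 end 110 (or 73)
(np.float64(545.0950523573368), np.float64(246.54934929806748), 163, 4.0) shift [  67.    3. -108.] twist -179.7 J6 end -70 (or 253)
564 [0.00310357 0.00193662 0.11711258]
```

step_arm --series '[0,1,-40,0,1,0,2,-80,0,1,10,3,-108,0,1,40,3,-108,0,1,67,3,-108,0,1]'

```text
clock: 29.75
position: [0.5439, 0.2518, 0.1621]
tcp_rot: [-34.6, 89.8, -120.1]
wrist_force: [1.0, 0.0, -0.3]
grip_width: -0.003
```

step_arm --series '[0,0,20,0,1,0,0,40,0,1,0,0,60,0,1,0,0,73,0,1,0,0,85,0,1]'

```text
clock: 30.38
position: [0.5509, 0.166, 0.1627]
tcp_rot: [-28.5, 89.8, -114.0]
wrist_force: [0.3, 0.2, 0.2]
grip_width: -0.001
```

step_arm --series '[0,0,10,0,1,8,0,20,0,1,20,0,28,0,1,34,0,36,0,1,42,0,39,0,1]'

```text
clock: 31.0
position: [0.5535, 0.1265, 0.1195]
tcp_rot: [-43.9, 89.8, -129.4]
wrist_force: [-0.1, -1.0, 0.7]
grip_width: 0.001
```

Run:
```python
from h import *
to(ct(0,54,102))
p,d=snap('scene'); P=cloud('scene',d)
X,Y,Z=P.reshape(-1,3).T
for x0 in (.50,.60,.62):
    m=(abs(X-x0)<.008)&(Y<.2)&(Y>.07)&(Z>.105)&(Z<.205); q=P.reshape(-1,3)[m]; q=q[np.argsort(q[:,1])]
    print(x0,(q[::max(1,len(q)//10),1:]*1e3).astype(int).tolist())
```

```text
t 31.00 tcp [553.5 126.5 119.5] jaw 4.5 tilt [-0.003 -0.003 -1.   ] J1 4.7 J6 90.3 grip 0.00 F [-0.1 -1.   0.7]
(np.float64(554.2331504178172), np.float64(115.86845871403051), 102, 4.0) shift [18. -0. 11.] twist 0.5 J6 end 98 (or 83)
(np.float64(554.2331504178172), np.float64(115.86845871403051), 102, 4.0) shift [18. -0. 11.] twist -179.5 J6 end -82 (or 263)
0.5 [[94, 141], [98, 140], [102, 137], [104, 135], [108, 133], [109, 138], [113, 133], [116, 135], [121, 134], [124, 130], [127, 130]]
0.6 [[99, 140], [105, 138], [114, 136], [120, 133], [126, 134], [134, 133], [139, 132], [149, 124], [156, 122], [164, 123], [172, 119], [181, 114]]
0.62 [[101, 138], [101, 140], [105, 137], [108, 138], [112, 140], [115, 137], [117, 135], [121, 138], [126, 132], [130, 133], [134, 133], [145, 125], [154, 128]]
```

step_arm --series '[5,0,4,0,1,10,0,7,0,1,15,0,9,0,1,18,0,10,0,1,19,0,10,0,1]'

```text
clock: 31.68
position: [0.5545, 0.1165, 0.1006]
tcp_rot: [-36.9, 89.8, -122.4]
wrist_force: [-2.0, 0.0, 14.9]
grip_width: 0.002
```

step_arm --series '[-50,0,0,0,1,-100,0,0,0,1,-130,30,10,0,1,-130,80,25,0,1,-130,120,40,0,1]'

```text
clock: 32.3
position: [0.6791, 0.0861, 0.2308]
tcp_rot: [-18.1, 89.8, -103.6]
wrist_force: [0.9, -0.7, -0.4]
grip_width: -0.005
```

Run:
```python
from h import *
to(ct(165,0,230),ct(165,0,168))
p,d=snap('scene'); P=cloud('scene',d)
X,Y,Z=P.reshape(-1,3).T
m=(X>.5)&(X<.63)&(Y<.16)&(Y>.1)&(Z>.09)&(Z<.17); q=P.reshape(-1,3)[m]; print(len(q),np.linalg.lstsq(np.c_[q[:,:2]-[.56,.1],np.ones(len(q))],q[:,2],rcond=None)[0])
```

```text
t 32.30 tcp [679.1  86.1 230.8] jaw 4.5 tilt [-0.001 -0.003 -1.   ] J1 0.5 J6 86.0 grip -0.01 F [ 0.9 -0.7 -0.4]
(np.float64(722.598068292871), np.float64(73.50981816778068), 230, 4.0) shift [ 1. 42. 16.] twist 0.5 J6 end 92 (or 80)
(np.float64(722.598068292871), np.float64(73.50981816778068), 230, 4.0) shift [ 1. 42. 16.] twist -179.5 J6 end -88 (or 260)
(np.float64(722.598068292871), np.float64(73.50981816778068), 168, 4.0) shift [63. 42. 16.] twist 0.5 J6 end 92 (or 80)
(np.float64(722.598068292871), np.float64(73.50981816778068), 168, 4.0) shift [63. 42. 16.] twist -179.5 J6 end -88 (or 260)
322 [-0.00067808  0.01758643  0.11632358]
```

step_arm --series '[0,25,8,0,1,0,44,16,0,1,20,44,16,0,1,45,44,16,0,1,63,44,16,0,1]'

```text
clock: 32.98
position: [0.7271, 0.0715, 0.1643]
tcp_rot: [-40.9, 89.7, -126.5]
wrist_force: [-0.7, -0.4, 0.1]
grip_width: 0.002
```

step_arm --series '[0,-20,0,0,1,0,-40,0,0,1,0,-60,0,0,1,0,-73,0,0,1,0,-85,0,0,1]'

```text
clock: 33.6
position: [0.6419, 0.065, 0.1646]
tcp_rot: [-38.1, 89.7, -123.7]
wrist_force: [1.2, 0.8, 0.3]
grip_width: -0.001
```

step_arm --series '[0,-10,0,0,1,0,-20,0,0,1,12,-32,0,0,1,26,-42,0,0,1,40,-48,0,0,1]'

```text
clock: 34.22
position: [0.5933, 0.0611, 0.1245]
tcp_rot: [-37.0, 89.7, -122.6]
wrist_force: [0.2, -0.5, 1.7]
grip_width: 0.002
```

Run:
```python
from h import *
to(ct(30,0,108))
p,d=snap('scene'); P=cloud('scene',d)
X,Y,Z=P.reshape(-1,3).T
for y0 in (0,.03,.11,.14):
    m=(abs(Y-y0)<.008)&(X>.54)&(X<.69)&(Z>.115)&(Z<.205); q=P.reshape(-1,3)[m]; q=q[np.argsort(q[:,0])]
    print(y0,(q[::max(1,len(q)//10),::2]*1e3).astype(int).tolist())
```

```text
t 34.23 tcp [593.3  61.1 124.5] jaw 4.4 tilt [-0.002 -0.004 -1.   ] J1 -1.8 J6 83.7 grip 0.00 F [ 0.2 -0.5  1.7]
(np.float64(587.9269215077948), np.float64(64.09269421232376), 108, 4.0) shift [16. -5. -3.] twist 0.4 J6 end 92 (or 75)
(np.float64(587.9269215077948), np.float64(64.09269421232376), 108, 4.0) shift [16. -5. -3.] twist -179.6 J6 end -88 (or 255)
0 [[541, 117], [576, 148], [584, 141], [594, 139], [602, 137], [609, 135], [616, 132], [625, 129], [634, 128], [641, 121], [649, 120]]
0.03 [[541, 116], [575, 147], [584, 146], [590, 143], [599, 138], [608, 138], [617, 130], [624, 127], [631, 125], [640, 125], [647, 122]]
0.11 [[562, 146], [570, 144], [584, 139], [593, 140], [601, 138], [607, 132], [615, 126], [622, 129], [629, 125], [635, 121], [642, 125]]
0.14 [[560, 145], [570, 143], [579, 142], [587, 137], [596, 141], [603, 135], [609, 133], [618, 131], [625, 122], [636, 125], [641, 121]]
```

step_arm --series '[5,-3,0,0,1,10,-5,0,0,1,14,-6,0,0,1,17,-7,0,0,1,19,-7,0,0,1]'

```text
clock: 34.9
position: [0.5855, 0.0605, 0.1053]
tcp_rot: [-41.3, 89.7, -126.9]
wrist_force: [-11.1, 1.2, 35.8]
grip_width: -0.002
```

step_arm --series '[-50,0,0,0,1,-100,0,0,0,1,-128,-30,0,0,1,-128,-80,0,0,1,-128,-130,0,0,1]'

```text
clock: 35.52
position: [0.455, 0.0509, 0.2338]
tcp_rot: [-34.6, 89.7, -120.2]
wrist_force: [0.9, 0.2, 1.0]
grip_width: -0.006
```

Run:
```python
from h import *
to(ct(-165,0,230),ct(-165,0,166))
p,d=snap('scene'); P=cloud('scene',d)
X,Y,Z=P.reshape(-1,3).T
m=(X>.59)&(X<.63)&(Y<.15)&(Y>-.03)&(Z>.1)&(Z<.17); q=P.reshape(-1,3)[m]; print(len(q),np.linalg.lstsq(np.c_[q[:,:2]-[.56,.1],np.ones(len(q))],q[:,2],rcond=None)[0])
```

```text
t 35.52 tcp [455.   50.9 233.8] jaw 4.4 tilt [-0.002 -0.004 -1.   ] J1 -3.7 J6 81.9 grip -0.01 F [0.9 0.2 1. ]
(np.float64(393.401931707129), np.float64(50.49018183221932), 230, 4.0) shift [  4. -61.  -4.] twist 0.4 J6 end 93 (or 70)
(np.float64(393.401931707129), np.float64(50.49018183221932), 230, 4.0) shift [  4. -61.  -4.] twist -179.6 J6 end -87 (or 250)
(np.float64(393.401931707129), np.float64(50.49018183221932), 166, 4.0) shift [ 68. -61.  -5.] twist 0.4 J6 end 93 (or 70)
(np.float64(393.401931707129), np.float64(50.49018183221932), 166, 4.0) shift [ 68. -61.  -5.] twist -179.6 J6 end -87 (or 250)
549 [-7.72737555e-06 -3.32216123e-05  1.22001440e-01]
```

step_arm --series '[0,-30,0,0,1,0,-60,0,0,1,20,-61,0,0,1,45,-61,0,0,1,68,-61,0,0,1]'

```text
clock: 36.2
position: [0.388, 0.046, 0.1657]
tcp_rot: [-53.9, 89.6, -139.5]
wrist_force: [-0.2, -0.3, 0.8]
grip_width: -0.001
```

step_arm --series '[0,20,0,0,1,0,40,0,0,1,0,60,0,0,1,0,73,0,0,1,0,85,0,0,1]'

```text
clock: 36.83
position: [0.4739, 0.0527, 0.1655]
tcp_rot: [-52.4, 89.7, -138.0]
wrist_force: [-0.4, -0.1, -0.1]
grip_width: -0.001
```

step_arm --series '[0,10,0,0,1,0,20,0,0,1,12,32,0,0,1,26,42,0,0,1,40,46,0,0,1]'

```text
clock: 37.45
position: [0.52, 0.0561, 0.1239]
tcp_rot: [-55.6, 89.6, -141.2]
wrist_force: [-0.1, 1.0, 0.9]
grip_width: -0.002
```

Run:
```python
from h import *
to(ct(-30,0,107))
p,d=snap('scene'); P=cloud('scene',d)
X,Y,Z=P.reshape(-1,3).T
for y0 in (0,.03,.11,.14):
    m=(abs(Y-y0)<.008)&(X>.44)&(X<.6)&(Z>.115)&(Z<.205); q=P.reshape(-1,3)[m]; q=q[np.argsort(q[:,0])]
    print(y0,(q[::max(1,len(q)//10),::2]*1e3).astype(int).tolist())
```

```text
t 37.45 tcp [520.   56.1 123.9] jaw 4.5 tilt [-0.005 -0.004 -1.   ] J1 -2.6 J6 82.9 grip -0.00 F [-0.1  1.   0.9]
(np.float64(528.0730784922052), np.float64(59.90730578767624), 107, 4.0) shift [17.  8. -3.] twist 0.5 J6 end 92 (or 73)
(np.float64(528.0730784922052), np.float64(59.90730578767624), 107, 4.0) shift [17.  8. -3.] twist -179.5 J6 end -88 (or 253)
0 [[479, 121], [496, 128], [513, 134], [529, 140], [540, 118], [547, 116], [555, 147], [566, 123], [576, 121], [584, 117], [594, 120]]
0.03 [[476, 122], [494, 130], [509, 132], [527, 137], [536, 116], [545, 144], [553, 115], [558, 116], [573, 119], [585, 122], [594, 124]]
0.11 [[476, 124], [503, 134], [522, 141], [531, 116], [539, 145], [546, 148], [550, 147], [562, 121], [572, 121], [583, 123], [591, 122]]
0.14 [[468, 121], [489, 127], [506, 133], [525, 140], [536, 118], [542, 117], [548, 119], [560, 122], [571, 119], [585, 123], [594, 119]]
```

step_arm --series '[5,3,0,0,1,10,5,0,0,1,14,6,0,0,1,16,7,0,0,1,17,7,0,0,1]'

```text
clock: 38.12
position: [0.5263, 0.0566, 0.1058]
tcp_rot: [-62.9, 89.6, -148.4]
wrist_force: [-5.0, 1.0, 14.9]
grip_width: 0.001
```

step_arm --series '[-50,0,0,0,1,-100,0,0,0,1,-120,-30,40,0,1,-120,-80,80,0,1,-120,-120,120,0,1]'

```text
clock: 38.75
position: [0.4155, -0.0727, 0.2273]
tcp_rot: [-54.9, 89.6, -140.4]
wrist_force: [-0.5, -0.8, 0.3]
grip_width: 0.002
```

step_arm --series '[0,-50,50,0,1,0,-50,100,0,1,0,-50,120,0,1,0,-50,120,0,1,0,-50,120,0,1]'

```text
clock: 39.38
position: [0.3752, -0.1953, 0.2281]
tcp_rot: [-58.6, 89.6, -144.0]
wrist_force: [-0.1, 0.2, 0.0]
grip_width: 0.001
```

```bash
cat >> h.py <<'E'
def lid(P):
    q=P.reshape(-1,3); a=np.radians(YAW); e=(q[:,:2]*1e3-C)@np.array([[np.cos(a),-np.sin(a)],[np.sin(a),np.cos(a)]])
    for nm,s in (('+x',1),('-x',-1)):
        m=(e[:,0]*s>8)&(e[:,0]*s<78)&(abs(e[:,1])<105)&(q[:,2]<.2)&(q[:,2]>.05)
        f=np.linalg.lstsq(np.c_[e[m]*[s,1],np.ones(m.sum())],q[m,2]*1e3,rcond=None)[0]
        print('lid',nm,m.sum(),'slope x %.3f y %.3f'%(f[0],f[1]),'z %.1f'%np.median(q[m,2]*1e3))
E
python3 - <<'E'
from h import *
to(); p,d=snap('top'); P=cloud('top',d); lid(P)
cv2.imwrite('pics/shut.png',cv2.resize(p[100:270,190:360],(600,600))[:,:,::-1])
b=P[180:260,270:350]; m=(p[180:260,270:350].max(2)<70)&(b[...,2]>.09)&(b[...,2]<.125); q=b[m]; print('post',m.sum(),np.median(q,0),cv2.minEnclosingCircle((q[:,:2]*1e3).astype(np.float32)))
v,u=np.nonzero(m); print(u.mean()+270,v.mean()+180)
p,d=snap('scene'); lid(cloud('scene',d))
E
```

```text
t 39.38 tcp [ 375.2 -195.3  228.1] jaw 4.6 tilt [-0.006 -0.004 -1.   ] J1 -38.3 J6 47.1 grip 0.00 F [-0.1  0.2  0. ]
lid +x 1985 slope x -0.000 y -0.001 z 123.0
lid -x 2026 slope x -0.004 y -0.001 z 123.1
post 0 [nan nan nan] ((0.0, 0.0), 0.0)
nan nan
lid +x 1093 slope x -0.001 y -0.001 z 122.0
lid -x 962 slope x -0.000 y -0.001 z 122.2
  return _methods._mean(a, axis=axis, dtype=dtype,
  ret = um.true_divide(
<stdin>:5: RuntimeWarning: Mean of empty slice.
  ret = ret.dtype.type(ret / rcount)
```

View pics/shut.png

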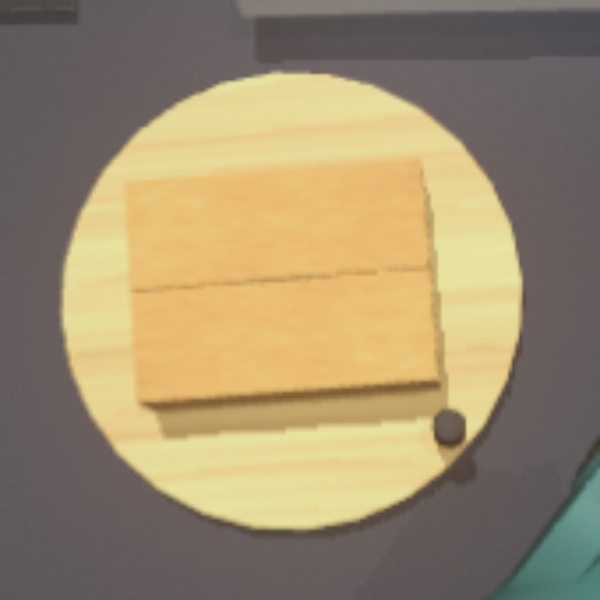

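The lid is shut and flat (both halves at z≈122–123 mm, slopes ≤0.004), and the post top is at crop (450,427). I'll straddle the post with partly open jaws set along the tangent.

```bash
cat >> h.py <<'E'
def ray(n,u,v,z):
    m=vision.camera_model(n);K=np.array(m['mtx'],float);T=np.array(m['world_from_camera'])
    q=cv2.undistortPoints(np.array([[[u,v]]],float),K,np.array([m['k1'],0,0,0.]))[0,0]
    D=T[:3,:3]@[q[0],-q[1],-1]; o=T[:3,3]; return (o+D*(z-o[2])/D[2])[:2]*1e3
def post(f='top'):
    z=np.load(f+'.npz'); p=z['p'][100:270,190:360]; P=cloud(f,z['d'])[100:270,190:360]
    m=((p.max(2)<115)&(P[...,2]>.085)&(P[...,2]<.135)).astype(np.uint8)
    k,l,s,c=cv2.connectedComponentsWithStats(m); i=1+np.argmax(s[1:,4]); w=ray(f,c[i][0]+190,c[i][1]+100,.113)
    print('post px',c[i]+[190,100],s[i],'xy',w.round(1),'r %.1f'%np.hypot(*(w-C)),'ang %.1f'%np.degrees(np.arctan2(*(w-C)[::-1]))); return w
E
python3 - <<'E'
from h import *
w=post(); a=np.degrees(np.arctan2(*(w-C)[::-1])); to((*w,200,a+90),(*w,60,a+90))
print(ray('top',317.5,221,.113))
E
```

```text
post px [316.90140845 220.90140845] [123 117   9   9  71] xy [443.4 -64.7] r 170.8 ang -132.1
t 39.48 tcp [ 375.2 -195.2  228.1] jaw 4.6 tilt [-0.005 -0.004 -1.   ] J1 -38.3 J6 47.1 grip 0.00 F [ 0.2 -0.2  0.1]
(np.float64(443.444192973924), np.float64(-64.65904985287399), 200, np.float64(-42.127525013611574)) shift [  27.   79. -125.] twist 46.7 J6 end 124 (or -30)
(np.float64(443.444192973924), np.float64(-64.65904985287399), 200, np.float64(-42.127525013611574)) shift [  27.   79. -125.] twist -133.3 J6 end -56 (or 150)
(np.float64(443.444192973924), np.float64(-64.65904985287399), 60, np.float64(-42.127525013611574)) shift [ 167.   79. -125.] twist 46.7 J6 end 124 (or -30)
(np.float64(443.444192973924), np.float64(-64.65904985287399), 60, np.float64(-42.127525013611574)) shift [ 167.   79. -125.] twist -133.3 J6 end -56 (or 150)
[443.15151129 -66.24869727]
```

step_arm --series '[0,16,-25,9,0.7,0,32,-50,18,0.5,10,48,-75,28,0.4,20,64,-100,38,0.4,27,79,-125,47,0.4]'

```text
clock: 40.1
position: [0.444, -0.0624, 0.2]
tcp_rot: [-9.5, 89.6, -142.1]
wrist_force: [0.4, -0.9, -0.8]
grip_width: 0.599
```

step_arm --series '[0,0,0,0,0.4,0,0,0,0,0.4,0,0,0,0,0.4,0,0,0,0,0.4,0,0,0,0,0.4]'

```text
clock: 40.72
position: [0.4439, -0.0627, 0.2]
tcp_rot: [-8.9, 89.6, -141.5]
wrist_force: [0.1, -0.1, 0.5]
grip_width: 0.6
```

Run:
```python
from h import *
to((443.4,-64.8,60,-42.1))
```

```text
t 40.73 tcp [443.9 -62.7 200. ] jaw -42.6 tilt [-0.005 -0.004 -1.   ] J1 -18.3 J6 114.4 grip 0.60 F [ 0.1 -0.1  0.5]
(443.4, -64.8, 60, -42.1) shift [140.   1.   1.] twist -0.5 J6 end 124 (or 105)
(443.4, -64.8, 60, -42.1) shift [140.   1.   1.] twist 179.5 J6 end 304 (or -75)
```

Now lower slowly around the post, then compute the arc.

step_arm --series '[40,1,1,0,0.4,80,1,1,0,0.4,105,1,1,0,0.4,125,1,1,0,0.4,140,1,1,0,0.4]'

```text
clock: 41.35
position: [0.443, -0.0648, 0.0593]
tcp_rot: [-12.6, 89.6, -145.2]
wrist_force: [0.7, 0.6, 0.6]
grip_width: 0.601
```

```bash
cat >> h.py <<'E'
def arc(a0,angs,z=60,r=170):
    to(*[(C[0]+r*np.cos(np.radians(a)),C[1]+r*np.sin(np.radians(a)),z,a+90) for a in angs])
E
python3 - <<'E'
from h import *
arc(0,[-126,-120,-114,-108,-102])
E
```

```text
t 41.35 tcp [443.  -64.8  59.3] jaw -42.6 tilt [-0.006 -0.004 -1.   ] J1 -18.6 J6 114.1 grip 0.60 F [0.7 0.6 0.6]
(np.float64(458.0765071102796), np.float64(-75.53288904374108), 60, -36) shift [-1. 18. -2.] twist -6.6 J6 end 117 (or 112)
(np.float64(458.0765071102796), np.float64(-75.53288904374108), 60, -36) shift [-1. 18. -2.] twist 173.4 J6 end 297 (or -68)
(np.float64(473.00000000000006), np.float64(-85.2243186433546), 60, -30) shift [-1. 36. -5.] twist -12.6 J6 end 110 (or 118)
(np.float64(473.00000000000006), np.float64(-85.2243186433546), 60, -30) shift [-1. 36. -5.] twist 167.4 J6 end 290 (or -62)
(np.float64(488.85477067711395), np.float64(-93.30272779924215), 60, -24) shift [ -1.  53. -10.] twist -18.6 J6 end 103 (or 125)
(np.float64(488.85477067711395), np.float64(-93.30272779924215), 60, -24) shift [ -1.  53. -10.] twist 161.4 J6 end 283 (or -55)
(np.float64(505.4671109562589), np.float64(-99.67960777017612), 60, -18) shift [ -1.  70. -17.] twist -24.6 J6 end 97 (or 131)
(np.float64(505.4671109562589), np.float64(-99.67960777017612), 60, -18) shift [ -1.  70. -17.] twist 155.4 J6 end 277 (or -49)
(np.float64(522.6550125609809), np.float64(-104.28509212474697), 60, -12) shift [ -1.  85. -25.] twist -30.6 J6 end 91 (or 137)
(np.float64(522.6550125609809), np.float64(-104.28509212474697), 60, -12) shift [ -1.  85. -25.] twist 149.4 J6 end 271 (or -43)
```

step_arm --series '[0,18,-2,-6,0.4,0,36,-5,-12,0.4,0,53,-10,-18,0.4,0,70,-17,-24,0.4,0,85,-25,-30,0.4]'

```text
clock: 41.98
position: [0.522, -0.1044, 0.0587]
tcp_rot: [-50.8, 89.5, -153.2]
wrist_force: [-4.7, 2.6, 2.7]
grip_width: 0.6
```

Run:
```python
from h import *
arc(0,[-96,-90,-84,-78,-72])
```

```text
t 41.98 tcp [ 522.  -104.4   58.7] jaw -12.5 tilt [-0.008 -0.004 -1.   ] J1 -19.9 J6 82.6 grip 0.60 F [-4.7  2.6  2.7]
(np.float64(540.2301612444988), np.float64(-107.06872221260645), 60, -6) shift [-1. 18. -1.] twist -6.5 J6 end 85 (or 80)
(np.float64(540.2301612444988), np.float64(-107.06872221260645), 60, -6) shift [-1. 18. -1.] twist 173.5 J6 end 265 (or -100)
(np.float64(558.0), np.float64(-108.0), 60, 0) shift [-2. 36. -4.] twist -12.5 J6 end 79 (or 86)
(np.float64(558.0), np.float64(-108.0), 60, 0) shift [-2. 36. -4.] twist 167.5 J6 end 259 (or -94)
(np.float64(575.769838755501), np.float64(-107.06872221260645), 60, 6) shift [-2. 53. -9.] twist -18.5 J6 end 73 (or 92)
(np.float64(575.769838755501), np.float64(-107.06872221260645), 60, 6) shift [-2. 53. -9.] twist 161.5 J6 end 253 (or -88)
(np.float64(593.3449874390191), np.float64(-104.28509212474694), 60, 12) shift [ -2.  70. -15.] twist -24.5 J6 end 68 (or 97)
(np.float64(593.3449874390191), np.float64(-104.28509212474694), 60, 12) shift [ -2.  70. -15.] twist 155.5 J6 end 248 (or -83)
(np.float64(610.5328890437411), np.float64(-99.67960777017609), 60, 18) shift [ -2.  85. -24.] twist -30.5 J6 end 63 (or 102)
(np.float64(610.5328890437411), np.float64(-99.67960777017609), 60, 18) shift [ -2.  85. -24.] twist 149.5 J6 end 243 (or -78)
```

step_arm --series '[-1,18,-1,-6,0.4,-2,36,-4,-12,0.4,-2,53,-9,-18,0.4,-2,70,-16,-24,0.4,-2,85,-24,-30,0.4]'

```text
clock: 42.6
position: [0.6107, -0.0995, 0.0599]
tcp_rot: [-81.4, 89.5, -153.7]
wrist_force: [-0.7, 0.3, 0.3]
grip_width: 0.6
```

step_arm --series '[0,18,-1,-6,0.4,0,36,-4,-12,0.4,0,53,-9,-18,0.4,0,70,-16,-24,0.4,0,85,-24,-30,0.4]'

```text
clock: 43.22
position: [0.6849, -0.0507, 0.059]
tcp_rot: [-112.0, 89.5, -154.1]
wrist_force: [-0.2, -0.0, 0.3]
grip_width: 0.599
```

Run:
```python
from h import *
arc(0,[-42]); p,d=snap('scene'); z=post('scene') if 0 else None
P=cloud('scene',d); q=P.reshape(-1,3)[(p.reshape(-1,3).max(1)>100)&(P.reshape(-1,3)[:,2]>.117)&(P.reshape(-1,3)[:,2]<.13)]
q=q[np.hypot(q[:,0]*1e3-C[0],q[:,1]*1e3-C[1])<160]; print(cv2.minAreaRect((q[:,:2]*1e3).astype(np.float32)))
```

```text
t 43.23 tcp [684.9 -50.7  59. ] jaw 47.9 tilt [-0.008 -0.004 -1.   ] J1 -10.9 J6 31.2 grip 0.60 F [-0.2 -0.   0.3]
(np.float64(684.334620331157), np.float64(-51.7522030810059), 60, 48) shift [-1. -1.  0.] twist -0.1 J6 end 38 (or 25)
(np.float64(684.334620331157), np.float64(-51.7522030810059), 60, 48) shift [-1. -1.  0.] twist 179.9 J6 end 218 (or -155)
((561.5972900390625, 72.16899871826172), (230.19677734375, 151.014404296875), 3.4282045364379883)
```

The carton's long side now runs along x, and there is no residual force, so it sits in the detent. I'll lift straight up and away, then check.

step_arm --series '[-30,0,0,0,0.4,-70,0,0,0,0.4,-110,0,0,0,0.4,-150,0,0,0,0.4,-180,0,0,0,0.4]'

```text
clock: 43.9
position: [0.6871, -0.0492, 0.2406]
tcp_rot: [-107.7, 89.6, -149.5]
wrist_force: [0.6, 0.3, -0.5]
grip_width: 0.599
```

step_arm --series '[0,-40,40,0,0.4,0,-80,80,0,0.4,0,-120,120,0,0.4,0,-160,150,0,0.4,0,-160,150,0,0.4]'

```text
clock: 44.52
position: [0.6912, -0.2727, 0.2402]
tcp_rot: [-111.8, 89.5, -153.9]
wrist_force: [0.9, 0.2, 0.5]
grip_width: 0.596
```

```bash
sed -i 's/YAW=4.0/YAW=94.0/' h.py
python3 - <<'E'
from h import *
to(); p,d=snap('top','end.png'); P=cloud('top',d); lid(P); post(); q=P.reshape(-1,3)[(P.reshape(-1,3)[:,2]>.115)&(P.reshape(-1,3)[:,2]<.132)]
q=q[np.hypot(q[:,0]*1e3-C[0],q[:,1]*1e3-C[1])<150]; print(cv2.minAreaRect((q[:,:2]*1e3).astype(np.float32)))
pose(p,d); p,d=snap('scene'); lid(cloud('scene',d))
E
```

```text
t 44.52 tcp [ 691.2 -272.7  240.2] jaw 47.9 tilt [-0.007 -0.004 -1.   ] J1 -27.6 J6 14.5 grip 0.60 F [0.9 0.2 0.5]
lid +x 372 slope x 0.001 y 0.008 z 123.2
lid -x 806 slope x -0.003 y 0.002 z 123.2
post px [310.67816092 134.44827586] [117  29   9  12  87] xy [679.7 -51.9] r 166.7 ang -43.1
((613.5504760742188, 65.95413208007812), (118.48794555664062, 171.29908752441406), 2.9867422580718994)
lid +x 1009 slope x 0.006 y -0.001 z 122.0
lid -x 1048 slope x -0.001 y 0.000 z 122.0
```

View pics/end.png

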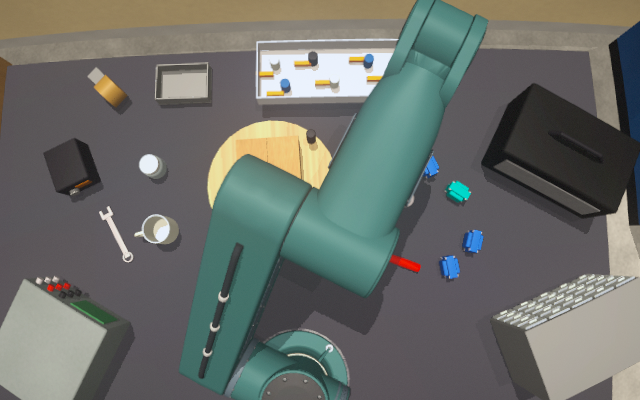

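```bash
python3 -c "
from h import *
to(); print(ticket.hand_in())"
```

```text
t 44.62 tcp [ 691.9 -269.1  241.1] jaw 48.1 tilt [-0.007 -0.003 -1.   ] J1 -27.4 J6 14.5 grip 0.60 F [-0.6  0.3 -1.1]
the job is handed in; nothing more can be done
None
```

All three transformers on the bench (one large, two small) are in the carton and the carton is folded shut. The turntable has been turned and left at its other detent. I handed the job in at 44.6 s with the arm clear.

**Packing:** a picture taken before closing showed them upright on the carton floor, side by side and none on another. I packed no look-alikes.

**Carton:** I folded both end flaps down first, then both side flaps. The last readings put both lid halves at z ≈ 122–123 mm, with slopes of 0.008 or less.

**Turntable:** I turned it only after the carton was shut. The post moved from −132.1° to −43.1°, about 89°, which is within the detent tolerance. There was no residual force on the gripper when I let go.

**Mug and jar:** both look unmoved in the final picture.

**Checks that failed or disagreed:**
- My first push on the −y end flap passed over it. The pictures showed the fingertips 12–15 mm above the reported TCP, not 19 mm below it as `nose_length` implies. I corrected for this and repeated the push.
- Setting down the first transformer reached a wrist force of about 76 N, under the 120 N limit. I set the other two down more gently.
- In the final top view the arm hid part of the carton. The lid flatness there rests on the visible part and on the scene camera.

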